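# Warm a batch of sample jars

### The arm

A 6-joint arm with a two-finger parallel gripper is mounted at the origin on the work surface. World frame = base frame: x ahead of the robot, y to its left, z up, the work surface at z = 0. Lengths are in m, angles in rad, forces in N, time in s.
With the tool pointing down it reaches from about 0.375 to 0.9 m from the base axis. Payload 3.1 kg.
Tool frame: the origin (TCP) lies midway between the tips of the shut fingers; the grasp point (between the pads) lies 19 mm behind it; z points along the fingers, y is the line along which they close (so a half turn about z gives the same grasp; the last joint's range is limited). The gripper opens to 87 mm and grips with 3 to 60 N. Pads are 19 mm wide; open, the fingers measure 117 mm over their backs; the gripper's body (75 mm by 190 mm) begins 51 mm behind the grasp point.
Start: joints at [1.137, 0.527, 1.433, -0, 1.181, -0.178], TCP at [0.158, 0.605, 0.223] pointing down, gripper open.
Joint ranges: [-3.08, 3.08], [-0.75, 2.2], [0.22, 2.44], [-1.43, 4.57], [0, 2.65], [-2.85, 2.85]. Speed limits (rad/s): [2.79, 2.79, 3.14, 3.14, 3.14, 3.14].

### API

Orientations are given as a unit quaternion [x, y, z, w].
In Python, from rig import robot gives the robot as it stands.
- The arm moves only by the shell command python3 -m jog 'ROWS' [FORCE]. ROWS is a JSON object of lists of equal length, an entry for each row: "dp": the shift along the tool's x, y, z in mm, a list of three; "delta_rot": the turn, a rotation vector about the tool's x, y, z in rad, a list of three; "gripper": the opening, from -1 (shut) to 1 (fully open). A call has 1 to 12 rows; each row is the pose to reach, as a shift and turn from the pose commanded when the call began, along the tool's axes at that moment; what a row does not reach only later rows make up. A row lasts 1/10 s, in which the tool goes at most 50 mm and 8.59 degrees, less where a joint would pass 70% of its speed; a pose out of reach is approached as far as the arm can. A call with a gripper value outside its range is refused whole. The fingers move at their own pace and stop on an object; FORCE is the grip in N (left out, the last holds). Time passes only in rows, so rows that repeat a pose let the fingers close. It gives the time, the measured TCP pose, the force, the opening and the grip force at its end, in the units of the state.
- robot.get_obs(): the state, without advancing time (a new reading comes with each control period).
- robot.camera(name): name is "scene" or "top"; returns the picture (420x560x3 uint8, red, green, blue); there is no depth.
- robot.camera_model(name): a dict with "fx", "fy", "cx", "cy" (pixels), "xyz" and "orientation" of the camera in the world. Camera axes: x right, y down, z forward; pixel columns grow to the right and rows downward; lengths in m; the calibration is good to about 2 mm. A picture is of the moment at which its call begins. camera_model takes no time and is no camera call.
- robot.hand_in(): hands the job in; it is judged then, once.
Trained networks look in the newest picture that a camera, given by its name, has taken for a name from the list of things; names that differ only in an ending like _2 or _b are one class to them, and where a whole thing is asked for, a point or a joint stands for the part that bears it (a point fixed in the world has none). Each returns a list of dicts, best first, with "score" (0 to 1); they miss things now and then, are a little off and sometimes report something else, mostly with a low value. They report only what shows in the picture. A call takes as long as a camera call. They do not tell look-alikes from the thing itself.
- robot.search_frame(name, camera): "rect" ([left, top, right, bottom] in pixels, round what is visible of it).
The state is a dict: "time": time; "q": joint angles; "joint_velocities": joint speeds; "joint_torque": joint torques, N m; "position": TCP position; "tool_rot": TCP orientation; "ft_force": force on the tool from outside, world axes, zero at the start; "moment": the same for the moment, N m; "grip_width": finger opening in m; "grip_force": force on a finger pad.
Only numpy, scipy, OpenCV 4.12 (cv2) and the standard library are available. Lean on these libraries where they do the work, as an engineer would, in place of code of your own. Each camera call takes 0.05 s, during which the arm holds its last target. There are 200 camera calls.

### The job

Load the bench warmer with a pyramid of upright sample jars: the three full, yellow-capped ones standing on the silver discs of the bed, and the one or two lighter, blue-capped ones on top of them, each straddling a gap between two jars below. Then lower the hood gently until it is fully closed, and only then press the green start button fully down and let it come up again. Leave the red-capped jar and the other things on the bench where they are.

Things in the scene. Friction and masses are not known exactly. Their poses are not given: they have to be found in the camera images.
- full0: white sample jar with a YELLOW screw cap: upright cylinder, 56 mm diameter, 50 mm tall, about 0.24 kg (full). Origin: centre of its underside, z up its axis. It starts standing on the bench. Always three of these, in no particular order; they make the lower row
- full1: white sample jar with a YELLOW screw cap: upright cylinder, 56 mm diameter, 50 mm tall, about 0.24 kg (full). Origin: centre of its underside, z up its axis. It starts standing on the bench. Always three of these, in no particular order; they make the lower row
- full2: white sample jar with a YELLOW screw cap: upright cylinder, 56 mm diameter, 50 mm tall, about 0.24 kg (full). Origin: centre of its underside, z up its axis. It starts standing on the bench. Always three of these, in no particular order; they make the lower row
- light0: white sample jar with a BLUE screw cap: upright cylinder, 56 mm diameter, 50 mm tall, about 0.16 kg (part-filled). Origin: centre of its underside, z up its axis. It starts standing on the bench. One or two of these are there (an absent one reads None); they go on top
- light1: white sample jar with a BLUE screw cap: upright cylinder, 56 mm diameter, 50 mm tall, about 0.16 kg (part-filled). Origin: centre of its underside, z up its axis. It starts standing on the bench. One or two of these are there (an absent one reads None); they go on top
- red_jar: same jar with a RED cap (56 mm diameter, 50 mm tall), standing among the others: not part of the job, leave it alone. Origin: centre of its underside.
- flask: bystander: clear flat culture flask with a red cap, 80 x 50 x 28 mm. Origin: centre of its underside.
- mouse: bystander: black computer mouse, 100 x 60 x 30 mm. Origin: centre of its underside.
- marker: bystander: blue marker pen lying down, 110 x 13 x 13 mm. Origin: centre of its underside.
- dishes: bystander: pile of three clear culture dishes, 90 mm diameter, 45 mm tall. Origin: centre of its underside.
- warmer: bench warmer, fixed. Origin on the bench under the bed's centre; x away from the robot, y left, z up. Orange base 250 mm wide (y), x -85 to +100 mm; bed: sunken trough 68 mm (x) by 186 mm (y), floor 40 mm above the bench, rim 8 mm higher. Yellow console at its -y side, y -125 to -255 mm, top 46 mm up, with a sloping screen up to 85 mm high in its far half
- place0 (a point): centre of a silver disc on the bed's floor, 40 mm above the bench, where a jar of the lower row stands; the three discs lie 62 mm apart along the bed (the one next to the console)
- place1 (a point): centre of a silver disc on the bed's floor, 40 mm above the bench, where a jar of the lower row stands; the three discs lie 62 mm apart along the bed (the middle one)
- place2 (a point): centre of a silver disc on the bed's floor, 40 mm above the bench, where a jar of the lower row stands; the three discs lie 62 mm apart along the bed (the one farthest from the console)
- gap0 (a point): 90 mm above the bench, at the height of the caps of the lower row, midway between place0 and place1: where the underside of a jar of the upper row rests, straddling the two jars below
- gap1 (a point): 90 mm above the bench, at the height of the caps of the lower row, midway between place1 and place2: where the underside of a jar of the upper row rests, straddling the two jars below
- hood (a joint): angle of the hood, rad: 0 closed on the base, 1.95 fully open (tipped back away from the robot); it starts at 1.70 to 1.82, has a stiff hinge and stays where it is left. The hood is a clear orange box, open below: 160 mm from hinge to front face, 240 mm wide, 110 mm high, walls 4 mm
- hood_handle (a point): middle of the black handle bar of the hood: a round bar 10 mm thick and 110 mm long, parallel to the hinge, 38 mm out from the hood's front face, standing on two posts at its ends; when the hood is closed it lies 93 mm above the bench and 198 mm towards the robot from the hinge; its posts point up when the hood is open
- hood_hinge (a point): middle of the hood's hinge axis, 48 mm above the bench, 85 mm behind the bed's centre; the axis is the warmer's y; the handle goes round it at a radius of 203 mm
- start (a joint): travel of the green start button on the console, m: 0 released, 0.007 fully down; a spring (about 5 N when fully down) brings it back. It moves straight down.
- start_top (a point): centre of the top face of the green start button, 36 mm diameter
Not all that is in view belongs to the job. What is shaped like the full1 but black or orange is not meant.

How it is judged:
On the way, in this order (a step that is already met when the one before it is completed fails the run):
1. the yellow-capped jars stand in the bed and the blue-capped ones present on top of their gaps, hood still open (angle between each of full0, full1, full2, light0, light1's own z axis and vertical below 0.12 rad and linear speed of each of full0, full1, full2, light0, light1 below 0.03 m/s and (distance between full0 and place0 below 0.015 m or distance between full0 and place1 below 0.015 m or distance between full0 and place2 below 0.015 m) and (distance between full1 and place0 below 0.015 m or distance between full1 and place1 below 0.015 m or distance between full1 and place2 below 0.015 m) and (distance between full2 and place0 below 0.015 m or distance between full2 and place1 below 0.015 m or distance between full2 and place2 below 0.015 m) and (distance between light0 and gap0 below 0.015 m or distance between light0 and gap1 below 0.015 m) and (distance between light1 and gap0 below 0.015 m or distance between light1 and gap1 below 0.015 m) and value of joint hood above 0.5 rad), for 0.2 s.
2. the hood is closed over the jars (value of joint hood below 0.05 rad), for 0.2 s.
3. the start button is fully down, with the hood closed (value of joint start above 0.006 m and value of joint hood below 0.05 rad), for 0.05 s.
At the end, for the whole second after the job is handed in: all jars present but the red one upright (within 0.12 rad) and at rest in the pyramid: each yellow-capped one within 15 mm of a place on the bed, each blue-capped one within 15 mm of a gap point on top; hood closed (under 0.05 rad), start button up again (under 1.5 mm) (angle between each of full0, full1, full2, light0, light1's own z axis and vertical below 0.12 rad and linear speed of each of full0, full1, full2, light0, light1 below 0.03 m/s and (distance between full0 and place0 below 0.015 m or distance between full0 and place1 below 0.015 m or distance between full0 and place2 below 0.015 m) and (distance between full1 and place0 below 0.015 m or distance between full1 and place1 below 0.015 m or distance between full1 and place2 below 0.015 m) and (distance between full2 and place0 below 0.015 m or distance between full2 and place1 below 0.015 m or distance between full2 and place2 below 0.015 m) and (distance between light0 and gap0 below 0.015 m or distance between light0 and gap1 below 0.015 m) and (distance between light1 and gap0 below 0.015 m or distance between light1 and gap1 below 0.015 m) and value of joint hood below 0.05 rad and value of joint start below 0.0015 m); the robot touches nothing.
It fails at once if the start button is pressed while the hood is open (value of joint start above 0.004 m and value of joint hood above 0.1 rad).
It fails at once if the hood is slammed (closing faster than 2.5 rad/s) (velocity of joint hood below -2.5 rad/s).
It fails at once if the red-capped jar or another bystander is moved more than 40 mm (distance of any of red_jar, flask, mouse, marker, dishes from where it was at the start of the episode above 0.04 m).
Of light0, light1 only 1 to 2 are there at a start; the rules pass over those that are not, and their reading is None.
At some moment in a run one of full0, full1, full2 may be knocked a few centimetres aside while the robot is not near it.
It also fails if it takes over 208 s, if anything falls off the work surface, if the arm or the gripper's body presses on something with over 40 N, if the wrist force passes 120 N, or if a joint passes its speed limit or range.

## Working session

There is one attempt and no reset: what is moved stays moved. The work goes in short steps, Python scripts to look and compute and a shell command to move; the robot and the scene stay as the last step left them, time stands still between calls to the robot, and variables do not carry over. Pictures are saved under pics/ and viewed, at most 14 in all, crops included, and the job is handed in when it is done.

```bash
ls; mkdir -p pics; cat > h.py <<'E'
import numpy as np, cv2
from scipy.spatial.transform import Rotation as R
from rig import robot
def snap(c,f):
    im=robot.camera(c); cv2.imwrite('pics/'+f,cv2.cvtColor(im,cv2.COLOR_RGB2BGR)); return im
def ray(c,u,v):
    m=robot.camera_model(c); d=R.from_quat(m['orientation']).apply([(u-m['cx'])/m['fx'],(v-m['cy'])/m['fy'],1]); return np.array(m['xyz']),d
def atz(c,u,v,z):
    o,d=ray(c,u,v); return o+d*(z-o[2])/d[2]
def proj(c,p):
    m=robot.camera_model(c); q=R.from_quat(m['orientation']).inv().apply(np.array(p)-m['xyz']); return [m['fx']*q[0]/q[2]+m['cx'],m['fy']*q[1]/q[2]+m['cy']]
def tri(a,b):
    (o1,d1),(o2,d2)=ray(*a),ray(*b); t=np.linalg.lstsq(np.c_[d1,-d2],o2-o1,rcond=None)[0]
    p,q=o1+d1*t[0],o2+d2*t[1]; return (p+q)/2,np.linalg.norm(p-q)
E
python3 - <<'E'
from h import *
np.set_printoptions(precision=3,suppress=True)
for c in('scene','top'):
    snap(c,c+'0.png'); print(robot.camera_model(c))
o=robot.get_obs(); print(o)
for c in('scene','top'):
    for n in('full0','light0','red_jar','hood_handle','warmer','start_top'):
        print(c,n,[(np.round(d['rect']).tolist(),round(d['score'],2)) for d in robot.search_frame(n,c)])
E
```

```text
pics
{'fx': 448.79351742863736, 'fy': 448.79351742863736, 'cx': 283.4920078147285, 'cy': 217.57839743652454, 'xyz': array([1.016, 0.665, 1.262]), 'orientation': array([ 0.33 ,  0.899, -0.272, -0.097])}
{'fx': 489.8201470492847, 'fy': 489.8201470492847, 'cx': 273.0641905675045, 'cy': 206.63737809769563, 'xyz': array([0.423, 0.055, 1.289]), 'orientation': array([ 0.708, -0.705,  0.027, -0.037])}
{'time': 0.1, 'q': array([ 1.136,  0.528,  1.434, -0.   ,  1.181, -0.179]), 'joint_velocities': array([ 0.001, -0.003, -0.002,  0.001,  0.002,  0.002]), 'joint_torque': array([ -0.   , -44.099, -17.715,   0.063,   0.053,  -0.   ]), 'position': array([0.158, 0.604, 0.222]), 'tool_rot': array([ 0.128,  0.992, -0.001, -0.   ]), 'ft_force': array([-0.079, -0.493,  0.375]), 'moment': array([-0.   , -0.024, -0.015]), 'grip_force': 0.0, 'grip_width': 0.08733042590370574}
scene full0 [([370.0, 231.0, 393.0, 253.0], 0.9), ([307.0, 291.0, 323.0, 319.0], 0.8), ([357.0, 252.0, 372.0, 274.0], 0.78), ([395.0, 264.0, 414.0, 284.0], 0.78), ([275.0, 267.0, 296.0, 289.0], 0.76), ([326.0, 231.0, 349.0, 253.0], 0.
[... 413 characters left out ...]
2.0, 139.0, 282.0, 251.0], 0.81), ([234.0, 126.0, 261.0, 148.0], 0.68)]
scene start_top [([222.0, 145.0, 230.0, 153.0], 0.43)]
top full0 [([209.0, 157.0, 234.0, 178.0], 0.95), ([168.0, 284.0, 194.0, 307.0], 0.83), ([126.0, 271.0, 148.0, 292.0], 0.75), ([166.0, 163.0, 192.0, 185.0], 0.71), ([308.0, 97.0, 426.0, 175.0], 0.71), ([209.0, 273.0, 235.0, 301.0], 0.62), ([166.0, 245.0, 189.0, 268.0], 0.61), ([207.0, 241.0, 228.0, 263.0], 0.61), ([423.0, 261.0, 450.0, 303.0], 0.59)]
top light0 []
top red_jar [([216.0, 195.0, 237.0, 220.0], 0.96)]
top hood_handle [([312.0, 100.0, 421.0, 175.0], 0.82)]
top warmer [([299.0, 98.0, 454.0, 252.0], 0.71)]
top start_top [([414.0, 224.0, 433.0, 237.0], 0.43)]
```

View pics/scene0.png

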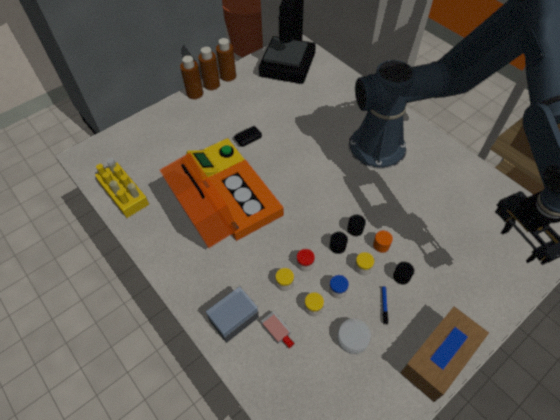

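View pics/top0.png

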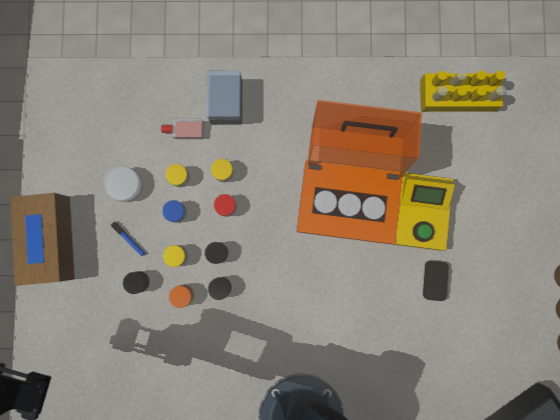

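The top view has yellow caps at (222,169), (176,175) and (174,256), one blue cap at (173,211), and a red cap at (225,205). The black jars at (216,252), (136,282) and (220,288) and the orange one at (180,296) are decoys. In the scene view the yellow caps are at (285,278), (314,302) and (365,262), and the blue one at (339,286). The discs are at top (326,203), (350,205) and (374,208), and the button is at top (424,231).

```bash
cat >> h.py <<'E'
def blob(im,near,kind,rad=14):
    hsv=cv2.cvtColor(im,cv2.COLOR_RGB2HSV); lo,hi={'y':((22,120,110),(34,255,255)),'b':((105,120,60),(128,255,255)),'r':((172,120,60),(180,255,255)),'g':((50,100,50),(80,255,255)),'w':((0,0,150),(180,60,255))}[kind]
    m=cv2.inRange(hsv,lo,hi)
    if kind=='r': m|=cv2.inRange(hsv,(0,150,60),(4,255,255))
    k=np.zeros_like(m); cv2.circle(k,tuple(map(int,near)),rad,255,-1); m&=k
    n,l,s,c=cv2.connectedComponentsWithStats(m); 
    if n<2: return None
    i=1+np.argmax(s[1:,4]); return c[i][0],c[i][1],s[i][2],s[i][3],s[i][4]
E
cat > m.py <<'E'
from h import *
np.set_printoptions(precision=3,suppress=True)
T={'yA':('y',(222,169),(285,278)),'yB':('y',(176,175),(314,302)),'yC':('y',(174,256),(365,262)),'blue':('b',(173,211),(339,286)),'red':('r',(225,205),(306,259)),
'd2':('w',(326,203),(252,208)),'d1':('w',(350,205),(243,195)),'d0':('w',(374,208),(234,183)),'btn':('g',(424,231),(226,151))}
s,t=robot.camera('scene'),robot.camera('top')
for n,(k,a,b) in T.items():
    r=10 if k=='w' else 14
    A,B=blob(t,a,k,r),blob(s,b,k,r)
    if A is None or B is None: print(n,A,B); continue
    p,e=tri(('top',*A[:2]),('scene',*B[:2])); print(n,p,'err%.4f'%e,np.round(A),np.round(B),'atz.05',atz('top',*A[:2],.05 if k!='w' else .04)[:2])
E
python3 m.py
python3 - <<'E'
from h import *
t=robot.camera('top'); c=t[60:260,140:460]; cv2.imwrite('pics/crop1.png',cv2.cvtColor(cv2.resize(c,(800,500),interpolation=cv2.INTER_CUBIC),cv2.COLOR_RGB2BGR))
E
```

```text
yA [0.632 0.206 0.043] err0.0000 [221. 169.  22.  21. 360.] [284. 276.  18.  18. 257.] atz.05 [0.631 0.205]
yB [0.618 0.323 0.043] err0.0002 [176. 174.  21.  22. 356.] [314. 301.  19.  20. 282.] atz.05 [0.617 0.321]
yC [0.409 0.324 0.043] err0.0002 [174. 256.  22.  22. 374.] [365. 260.  18.  18. 245.] atz.05 [0.409 0.322]
blue [0.524 0.328 0.041] err0.0010 [173. 211.  21.  21. 348.] [339. 284.  18.  18. 255.] atz.05 [0.523 0.327]
red [0.54  0.197 0.042] err0.0009 [224. 205.  21.  21. 336.] [305. 257.  17.  17. 231.] atz.05 [0.539 0.196]
d2 (np.float64(325.75919732441474), np.float64(202.57859531772576), np.int32(20), np.int32(20), np.int32(299)) None
d1 (np.float64(349.85852090032154), np.float64(204.89067524115757), np.int32(20), np.int32(21), np.int32(311)) None
d0 (np.float64(373.9009584664537), np.float64(207.93290734824282), np.int32(20), np.int32(21), np.int32(313)) None
btn [ 0.473 -0.305  0.061] err0.0017 [424. 231.  15.  14. 162.] [226. 150.  11.   8.  67.] atz.05 [ 0.474 -0.309]
```

View pics/crop1.png

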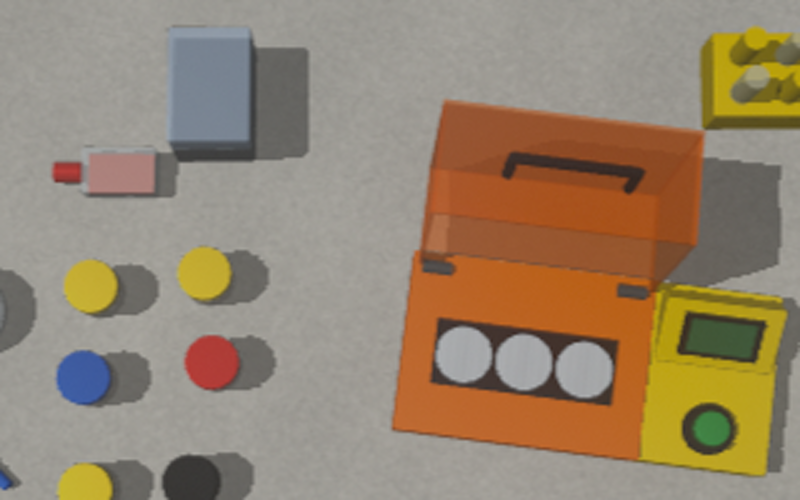

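The crop confirms my choices: yellow caps at crop (205,273), (91,286) and (85,485), blue at (84,377), and red at (212,362), which stays. The three discs are clear at (463,353), (524,362) and (584,369). Next I measure the discs and handle in both views.

```bash
python3 - <<'E'
from h import *
np.set_printoptions(precision=4,suppress=True)
s=robot.camera('scene')
c=s[120:260,145:300]; cv2.imwrite('pics/crop2.png',cv2.cvtColor(cv2.resize(c,None,fx=4,fy=4,interpolation=cv2.INTER_CUBIC),cv2.COLOR_RGB2BGR))
hsv=cv2.cvtColor(s,cv2.COLOR_RGB2HSV); m=cv2.inRange(hsv[170:220,222:265],(0,0,120),(180,70,255))
n,l,st,ce=cv2.connectedComponentsWithStats(m)
D=[ce[i]+[222,170] for i in range(1,n) if 40<st[i][4]<400]; print(D,st[1:])
T=[(325.76,202.58),(349.86,204.89),(373.9,207.93)]
P=[atz('top',*t,.04) for t in T]; print(np.array(P),np.linalg.norm(P[0]-P[1]),np.linalg.norm(P[2]-P[1]),np.linalg.norm(P[0]-P[2]))
for d in D:
    for t in T:
        p,e=tri(('top',*t),('scene',*d))
        if e<.008: print(p,e)
print([proj('scene',p) for p in P])
E
```

```text
[array([261.0735, 173.9265]), array([233.1569, 182.2614]), array([242.2711, 194.1084]), array([251.5176, 206.7471])] [[ 33   0  10  13  68]
 [  4   7  16  12 153]
 [ 13  18  16  13 166]
 [ 22  30  16  14 170]]
[[ 0.5459 -0.0626  0.04  ]
 [ 0.5402 -0.124   0.04  ]
 [ 0.5325 -0.1852  0.04  ]] 0.061759606619679844 0.061650440990041515 0.12339569389756204
[ 0.5328 -0.1859  0.0367] 3.2561378025174506e-05
[ 0.5403 -0.1243  0.0377] 0.00033122351370144267
[ 0.5469 -0.0635  0.0349] 0.001413165010675647
[[np.float64(252.0502808636385), np.float64(205.92203724870944)], [np.float64(242.22766620687605), np.float64(193.7201398860311)], [np.float64(233.2490093304853), np.float64(181.7412309837207)]]
```

View pics/crop2.png

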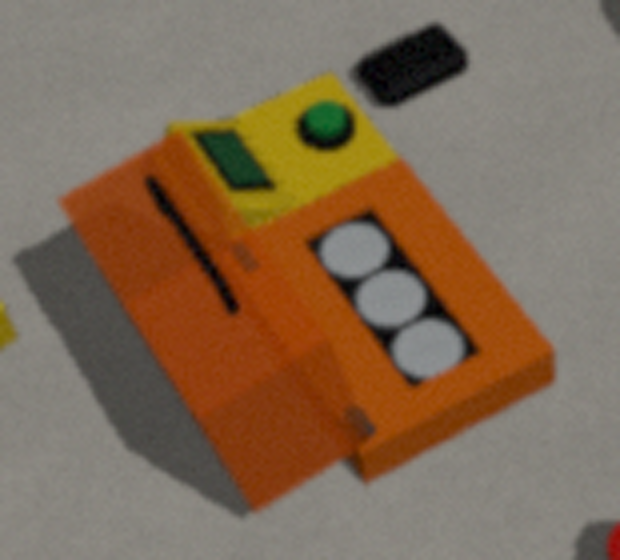

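Centre (0.540,-0.124), disc spacing 61.7 mm as stated, disc height about 37–40 mm. The bed axis gives the warmer's x as (0.994,-0.109). I turn the tool so the fingers close along the warmer's x and move above yellow C (0.409,0.324).

```bash
cat >> h.py <<'E'
def dp(target,yaw=None):
    o=robot.get_obs(); r=R.from_quat(o['tool_rot']); y=r.as_matrix()[:,1]
    print('dp mm',np.round(r.inv().apply(np.array(target)-o['position'])*1000,1),'tooly deg',round(np.degrees(np.arctan2(y[1],y[0])),2),'pos',np.round(o['position'],4),'z',np.round(r.as_matrix()[:,2],3))
E
python3 -m jog '{"dp":[[-30,-20,0],[-60,-40,0],[-90,-60,0],[-120,-80,0],[-150,-100,0],[-180,-120,0],[-210,-140,0],[-240,-160,0],[-270,-180,0],[-300,-200,0],[-314,-208,0],[-314,-208,0]],"delta_rot":[[0,0,0.142],[0,0,0.284],[0,0,0.426],[0,0,0.568],[0,0,0.71],[0,0,0.852],[0,0,0.994],[0,0,1.136],[0,0,1.278],[0,0,1.422],[0,0,1.422],[0,0,1.422]],"gripper":[0.7,0.7,0.7,0.7,0.7,0.7,0.7,0.7,0.7,0.7,0.7,0.7]}' 20
python3 -c "
from h import *
dp([.409,.323,.018])"
```

```text
time: 2.1
position: [0.4112, 0.3226, 0.2227]
tool_rot: [0.745, 0.667, 0.001, 0.0]
ft_force: [1.5, 1.1, 0.7]
grip_width: 0.0739
grip_force: 0.0
dp mm [ 1.000e-01 -2.400e+00  2.047e+02] tooly deg -6.34 pos [0.4112 0.3226 0.2227] z [ 0.001  0.    -1.   ]
```

```bash
python3 -m jog '{"dp":[[0,-1,40],[0,-2,80],[0,-2,120],[0,-2,150],[0,-2,180],[0,-2,195],[0,-2,204],[0,-2,204],[0,-2,204],[0,-2,204],[0,-2,204],[0,-2,204]],"delta_rot":[[0,0,0],[0,0,0],[0,0,0],[0,0,0],[0,0,0],[0,0,0],[0,0,0],[0,0,0],[0,0,0],[0,0,0],[0,0,0],[0,0,0]],"gripper":[0.7,0.7,0.7,0.7,0.7,0.7,0.7,0.7,-1,-1,-1,-1]}' 25
python3 -m jog '{"dp":[[0,0,0],[0,0,0],[0,0,-40],[0,0,-80],[0,0,-120],[0,0,-160],[0,0,-190],[0,0,-190]],"delta_rot":[[0,0,0],[0,0,0],[0,0,0],[0,0,0],[0,0,0],[0,0,0],[0,0,0],[0,0,0]],"gripper":[-1,-1,-1,-1,-1,-1,-1,-1]}' 25
python3 -c "
from h import *
dp([.546,-.063,.2])"
```

```text
time: 3.3
position: [0.4081, 0.3246, 0.0195]
tool_rot: [0.744, 0.668, 0.001, 0.0]
ft_force: [-0.5, 0.6, 3.9]
grip_width: 0.0552
grip_force: 25.0
time: 4.1
position: [0.4095, 0.3254, 0.2125]
tool_rot: [0.744, 0.668, 0.004, 0.001]
ft_force: [0.4, 0.6, -3.1]
grip_width: 0.0553
grip_force: 25.0
dp mm [-371.6  177.1   12. ] tooly deg -6.13 pos [0.4095 0.3254 0.2125] z [ 0.008  0.004 -1.   ]
```

```bash
python3 -m jog '{"dp":[[-20,9,0],[-55,26,0],[-95,45,0],[-135,64,0],[-175,84,0],[-215,102,0],[-255,121,0],[-290,138,0],[-325,155,0],[-350,167,0],[-371,177,0],[-371,177,0]],"delta_rot":[[0,0,0],[0,0,0],[0,0,0],[0,0,0],[0,0,0],[0,0,0],[0,0,0],[0,0,0],[0,0,0],[0,0,0],[0,0,0],[0,0,0]],"gripper":[-1,-1,-1,-1,-1,-1,-1,-1,-1,-1,-1,-1]}' 25
python3 -m jog '{"dp":[[0,0,0],[0,0,0],[0,0,0]],"delta_rot":[[0,0,0],[0,0,0],[0,0,0]],"gripper":[-1,-1,-1]}'
python3 -c "
from h import *
dp([.546,-.063,.06]); snap('top','t1.png')"
```

```text
time: 5.3
position: [0.5439, -0.0665, 0.2065]
tool_rot: [0.745, 0.667, -0.001, -0.0]
ft_force: [0.6, 0.6, -2.0]
grip_width: 0.0554
grip_force: 25.0
time: 5.6
position: [0.5427, -0.0623, 0.208]
tool_rot: [0.743, 0.669, -0.0, -0.001]
ft_force: [-0.8, 0.7, -1.6]
grip_width: 0.0556
grip_force: 25.0
dp mm [ -0.4   3.6 148. ] tooly deg -6.05 pos [ 0.5427 -0.0623  0.208 ] z [-0.002  0.001 -1.   ]
```

View pics/t1.png

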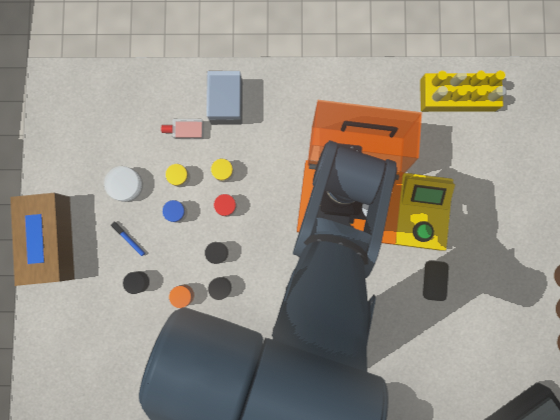

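The gripper is over the disc farthest from the console, and the other jars haven't moved: yellow at (176,174) and (222,169), blue at (173,211). I descend in two stages and watch the force.

```bash
python3 -m jog '{"dp":[[0,4,20],[0,4,45],[0,4,70],[0,4,90],[0,4,105],[0,4,115],[0,4,122],[0,4,128],[0,4,130],[0,4,130]],"delta_rot":[[0,0,0],[0,0,0],[0,0,0],[0,0,0],[0,0,0],[0,0,0],[0,0,0],[0,0,0],[0,0,0],[0,0,0]],"gripper":[-1,-1,-1,-1,-1,-1,-1,-1,-1,-1]}'
python3 -c "
from h import *
dp([.546,-.063,.06])"
```

```text
time: 6.65
position: [0.5478, -0.064, 0.0787]
tool_rot: [0.744, 0.668, 0.0, 0.0]
ft_force: [-0.2, 0.1, -3.7]
grip_width: 0.0558
grip_force: 25.0
dp mm [ 0.9 -1.9 18.7] tooly deg -6.13 pos [ 0.5478 -0.064   0.0787] z [ 0. -0. -1.]
```

```bash
python3 -m jog '{"dp":[[0,-1,6],[0,-1,10],[0,-1,14],[0,-1,16],[0,-1,18],[0,-1,19],[0,-1,19],[0,-1,19]],"delta_rot":[[0,0,0],[0,0,0],[0,0,0],[0,0,0],[0,0,0],[0,0,0],[0,0,0],[0,0,0]],"gripper":[-1,-1,-1,-1,-1,-1,-1,-1]}'
python3 -c "
from h import *
dp([.546,-.063,.0595])"
```

```text
time: 7.45
position: [0.5467, -0.0639, 0.0596]
tool_rot: [0.744, 0.668, 0.0, 0.0]
ft_force: [-0.4, -0.3, -2.7]
grip_width: 0.0556
grip_force: 25.0
dp mm [ 0.9 -0.8  0.1] tooly deg -6.13 pos [ 0.5467 -0.0639  0.0596] z [ 0. -0. -1.]
```

```bash
python3 -m jog '{"dp":[[0,0,1],[0,0,1.5],[0,0,1.5],[0,0,1.5],[0,0,1.5],[0,0,1.5],[0,0,-20],[0,0,-50],[0,0,-90],[0,0,-130],[0,0,-150],[0,0,-150]],"delta_rot":[[0,0,0],[0,0,0],[0,0,0],[0,0,0],[0,0,0],[0,0,0],[0,0,0],[0,0,0],[0,0,0],[0,0,0],[0,0,0],[0,0,0]],"gripper":[-1,-1,0.6,0.6,0.6,0.6,0.6,0.6,0.6,0.7,0.7,0.7]}'
python3 -c "
from h import *
dp([.618,.322,.2])"
```

```text
time: 8.65
position: [0.5489, -0.0646, 0.2129]
tool_rot: [0.744, 0.668, 0.002, 0.003]
ft_force: [0.5, -0.6, -0.4]
grip_width: 0.0737
grip_force: 0.0
dp mm [391.7  27.4  12.5] tooly deg -6.12 pos [ 0.5489 -0.0646  0.2129] z [ 0.007 -0.002 -1.   ]
```

```bash
python3 -m jog '{"dp":[[25,2,0],[65,5,0],[105,8,0],[145,10,0],[185,13,0],[225,16,0],[265,19,0],[300,21,0],[335,24,0],[365,26,0],[391,27,0],[391,27,0]],"delta_rot":[[0,0,0],[0,0,0],[0,0,0],[0,0,0],[0,0,0],[0,0,0],[0,0,0],[0,0,0],[0,0,0],[0,0,0],[0,0,0],[0,0,0]],"gripper":[0.7,0.7,0.7,0.7,0.7,0.7,0.7,0.7,0.7,0.7,0.7,0.7]}'
python3 - <<'E'
import re
s=open('m.py').read()
s=s.replace("for n,","B0=blob(t,(326,195),'y',18)\nif B0: print('placed',atz('top',*B0[:2],.09),B0)\nfor n,")
open('m.py','w').write(s)
E
python3 m.py | grep -E '^(placed|y|blue)'
python3 -c "
from h import *
dp([.618,.322,.02])
cv2.imwrite('pics/t2.png',cv2.cvtColor(robot.camera('top'),cv2.COLOR_RGB2BGR))"
```

```text
time: 9.85
position: [0.6143, 0.3252, 0.207]
tool_rot: [0.743, 0.67, -0.001, -0.001]
ft_force: [0.1, 0.1, 0.5]
grip_width: 0.0736
grip_force: 0.0
placed [ 0.547 -0.064  0.09 ] (np.float64(328.2608695652174), np.float64(200.35294117647058), np.int32(22), np.int32(22), np.int32(391))
yA [0.636 0.205 0.032] err0.0054 [221. 169.  22.  21. 359.] [283. 278.  17.  15. 162.] atz.05 [0.631 0.205]
yB [0.618 0.323 0.043] err0.0008 [176. 174.  22.  22. 368.] [314. 301.  19.  20. 285.] atz.05 [0.617 0.321]
yC None None
blue [0.521 0.325 0.032] err0.0009 [175. 212.  19.  21. 254.] [339. 284.  18.  18. 254.] atz.05 [0.52  0.321]
dp mm [  0.9   4.5 187.4] tooly deg -6.06 pos [0.6141 0.3219 0.2074] z [-0.003 -0.002 -1.   ]
```

View pics/t2.png

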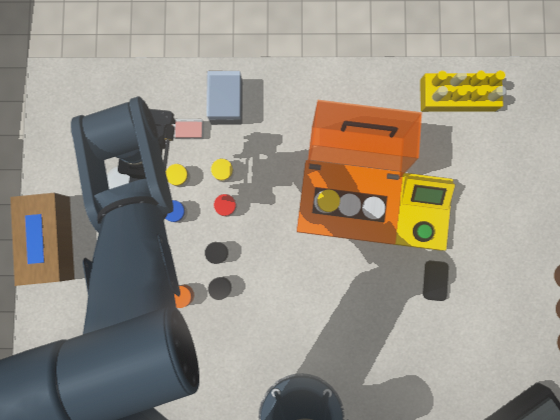

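Yellow jar 1 stands on its disc within about 1 mm (top 328,200). Yellow B is still at (176,174), so I grasp it.

```bash
python3 -m jog '{"dp":[[0,3,30],[1,4,70],[1,4,110],[1,4,140],[1,4,165],[1,4,180],[1,4,188],[1,4,188],[1,4,188],[1,4,188],[1,4,188],[1,4,188]],"delta_rot":[[0,0,0],[0,0,0],[0,0,0],[0,0,0],[0,0,0],[0,0,0],[0,0,0],[0,0,0],[0,0,0],[0,0,0],[0,0,0],[0,0,0]],"gripper":[0.7,0.7,0.7,0.7,0.7,0.7,0.7,0.7,-1,-1,-1,-1]}' 25
python3 -m jog '{"dp":[[0,0,0],[0,0,0],[0,0,-40],[0,0,-80],[0,0,-120],[0,0,-160],[0,0,-188],[0,0,-188],[0,0,-188]],"delta_rot":[[0,0,0],[0,0,0],[0,0,0],[0,0,0],[0,0,0],[0,0,0],[0,0,0],[0,0,0],[0,0,0]],"gripper":[-1,-1,-1,-1,-1,-1,-1,-1,-1]}' 25
python3 -c "
from h import *
dp([.5405,-.124,.2])"
```

```text
time: 11.2
position: [0.6193, 0.3229, 0.0229]
tool_rot: [0.744, 0.668, 0.0, -0.0]
ft_force: [-2.3, -0.1, 4.9]
grip_width: 0.0558
grip_force: 25.0
time: 12.1
position: [0.619, 0.3224, 0.2092]
tool_rot: [0.744, 0.668, -0.0, 0.0]
ft_force: [-0.7, -0.7, -2.0]
grip_width: 0.0556
grip_force: 25.0
dp mm [-452.2  -30.4    9.3] tooly deg -6.13 pos [0.619  0.3224 0.2092] z [ 0. -0. -1.]
```

```bash
python3 -m jog '{"dp":[[-20,-1,0],[-60,-4,0],[-105,-7,0],[-150,-10,0],[-195,-13,0],[-240,-16,0],[-285,-19,0],[-330,-22,0],[-370,-25,0],[-405,-27,0],[-435,-29,0],[-452,-30,0]],"delta_rot":[[0,0,0],[0,0,0],[0,0,0],[0,0,0],[0,0,0],[0,0,0],[0,0,0],[0,0,0],[0,0,0],[0,0,0],[0,0,0],[0,0,0]],"gripper":[-1,-1,-1,-1,-1,-1,-1,-1,-1,-1,-1,-1]}'
python3 -m jog '{"dp":[[0,0,0],[0,0,0],[0,0,0],[0,0,0]],"delta_rot":[[0,0,0],[0,0,0],[0,0,0],[0,0,0]],"gripper":[-1,-1,-1,-1]}'
python3 -c "
from h import *
dp([.5405,-.1245,.061])"
```

```text
time: 13.3
position: [0.5391, -0.1256, 0.2068]
tool_rot: [0.745, 0.667, -0.001, -0.002]
ft_force: [0.5, 0.4, -2.5]
grip_width: 0.0555
grip_force: 25.0
time: 13.7
position: [0.541, -0.1224, 0.209]
tool_rot: [0.743, 0.669, -0.0, -0.001]
ft_force: [-0.1, 0.0, -1.8]
grip_width: 0.0553
grip_force: 25.0
dp mm [-2.20e+00 -1.00e-01  1.48e+02] tooly deg -6.04 pos [ 0.541  -0.1224  0.209 ] z [-0.001  0.001 -1.   ]
```

```bash
python3 -m jog '{"dp":[[-1,0,20],[-2,0,45],[-2,0,70],[-2,0,90],[-2,0,105],[-2,0,115],[-2,0,122],[-2,0,128],[-2,0,132],[-2,0,132],[-2,0,132]],"delta_rot":[[0,0,0],[0,0,0],[0,0,0],[0,0,0],[0,0,0],[0,0,0],[0,0,0],[0,0,0],[0,0,0],[0,0,0],[0,0,0]],"gripper":[-1,-1,-1,-1,-1,-1,-1,-1,-1,-1,-1]}'
python3 -c "
from h import *
dp([.5405,-.1245,.0615])"
```

```text
time: 14.8
position: [0.5413, -0.1258, 0.0779]
tool_rot: [0.744, 0.668, 0.0, 0.0]
ft_force: [0.2, -0.8, -2.1]
grip_width: 0.0555
grip_force: 25.0
dp mm [ 1.2 -0.9 16.4] tooly deg -6.13 pos [ 0.5413 -0.1258  0.0779] z [ 0.001 -0.    -1.   ]
```

```bash
python3 -m jog '{"dp":[[1,-1,5],[1,-1,9],[1,-1,12],[1,-1,14],[1,-1,16],[1,-1,16],[1,-1,16]],"delta_rot":[[0,0,0],[0,0,0],[0,0,0],[0,0,0],[0,0,0],[0,0,0],[0,0,0]],"gripper":[-1,-1,-1,-1,-1,-1,-1]}'
```

```text
time: 15.5
position: [0.54, -0.1246, 0.0628]
tool_rot: [0.744, 0.668, -0.0, 0.0]
ft_force: [-2.1, 0.8, 8.0]
grip_width: 0.0555
grip_force: 25.0
```

Contact (8 N up). I release, rise and head to yellow A.

```bash
python3 -m jog '{"dp":[[0,0,0],[0,0,0],[0,0,0],[0,0,0],[0,0,-20],[0,0,-50],[0,0,-90],[0,0,-130],[0,0,-150],[0,0,-150]],"delta_rot":[[0,0,0],[0,0,0],[0,0,0],[0,0,0],[0,0,0],[0,0,0],[0,0,0],[0,0,0],[0,0,0],[0,0,0]],"gripper":[0.6,0.6,0.6,0.6,0.6,0.6,0.6,0.7,0.7,0.7]}'
python3 -c "
from h import *
dp([.632,.205,.2])"; python3 m.py | grep -E '^(placed|y|blue)'
```

```text
time: 16.5
position: [0.5423, -0.1255, 0.2149]
tool_rot: [0.744, 0.668, 0.002, 0.004]
ft_force: [0.8, 0.6, 0.1]
grip_width: 0.0737
grip_force: 0.0
dp mm [338.2  53.8  14.5] tooly deg -6.13 pos [ 0.5423 -0.1255  0.2149] z [ 0.007 -0.003 -1.   ]
placed [ 0.547 -0.064  0.09 ] (np.float64(328.38861386138615), np.float64(200.29950495049505), np.int32(23), np.int32(23), np.int32(404))
yA [0.632 0.206 0.043] err0.0004 [221. 169.  22.  21. 362.] [284. 276.  19.  18. 262.] atz.05 [0.631 0.205]
yB None None
yC None None
blue [0.524 0.328 0.042] err0.0009 [173. 211.  21.  21. 348.] [339. 284.  18.  18. 254.] atz.05 [0.523 0.327]
```

```bash
python3 -m jog '{"dp":[[20,3,0],[60,10,0],[100,16,0],[140,22,0],[180,29,0],[220,35,0],[260,41,0],[295,47,0],[320,51,0],[338,54,0],[338,54,0],[338,54,0]],"delta_rot":[[0,0,0],[0,0,0],[0,0,0],[0,0,0],[0,0,0],[0,0,0],[0,0,0],[0,0,0],[0,0,0],[0,0,0],[0,0,0],[0,0,0]],"gripper":[0.7,0.7,0.7,0.7,0.7,0.7,0.7,0.7,0.7,0.7,0.7,0.7]}'
python3 m.py | grep -E '^(placed|y|blue)'
python3 -c "
from h import *
dp([.632,.2055,.02])"
```

```text
time: 17.8
position: [0.6291, 0.205, 0.2102]
tool_rot: [0.744, 0.668, -0.001, -0.0]
ft_force: [-0.3, -0.2, -0.0]
grip_width: 0.0737
grip_force: 0.0
placed [ 0.546 -0.064  0.09 ] (np.float64(328.2748091603053), np.float64(200.3791348600509), np.int32(23), np.int32(22), np.int32(393))
yA [0.632 0.191 0.022] err0.0168 [230. 168.   5.  13.  37.] [284. 276.  19.  18. 264.] atz.05 [0.633 0.183]
yB None None
yC None None
blue None (np.float64(338.6377952755906), np.float64(283.7204724409449), np.int32(18), np.int32(18), np.int32(254))
dp mm [  1.7   2.7 191. ] tooly deg -6.21 pos [0.6294 0.2042 0.211 ] z [-0.002 -0.001 -1.   ]
```

```bash
python3 -m jog '{"dp":[[1,2,30],[1,3,70],[1,3,110],[1,3,140],[1,3,165],[1,3,182],[1,3,191],[1,3,191],[1,3,191],[1,3,191],[1,3,191],[1,3,191]],"delta_rot":[[0,0,0],[0,0,0],[0,0,0],[0,0,0],[0,0,0],[0,0,0],[0,0,0],[0,0,0],[0,0,0],[0,0,0],[0,0,0],[0,0,0]],"gripper":[0.7,0.7,0.7,0.7,0.7,0.7,0.7,0.7,-1,-1,-1,-1]}' 25
python3 -m jog '{"dp":[[0,0,0],[0,0,0],[0,0,-40],[0,0,-80],[0,0,-120],[0,0,-160],[0,0,-188],[0,0,-188],[0,0,-188]],"delta_rot":[[0,0,0],[0,0,0],[0,0,0],[0,0,0],[0,0,0],[0,0,0],[0,0,0],[0,0,0],[0,0,0]],"gripper":[-1,-1,-1,-1,-1,-1,-1,-1,-1]}' 25
python3 -c "
from h import *
dp([.533,-.1855,.2])"
```

```text
time: 19.1
position: [0.6325, 0.2067, 0.0218]
tool_rot: [0.744, 0.668, -0.0, -0.0]
ft_force: [-1.8, -0.7, 5.5]
grip_width: 0.0555
grip_force: 25.0
time: 20.0
position: [0.6324, 0.2063, 0.2078]
tool_rot: [0.744, 0.668, -0.0, -0.0]
ft_force: [-0.3, 0.5, -4.3]
grip_width: 0.0554
grip_force: 25.0
dp mm [-400.2  -57.1    7.9] tooly deg -6.13 pos [0.6324 0.2063 0.2078] z [-0. -0. -1.]
```

```bash
python3 -m jog '{"dp":[[-20,-3,0],[-55,-8,0],[-95,-14,0],[-135,-19,0],[-175,-25,0],[-215,-31,0],[-255,-36,0],[-295,-42,0],[-335,-48,0],[-365,-52,0],[-388,-56,0],[-400,-57,0]],"delta_rot":[[0,0,0],[0,0,0],[0,0,0],[0,0,0],[0,0,0],[0,0,0],[0,0,0],[0,0,0],[0,0,0],[0,0,0],[0,0,0],[0,0,0]],"gripper":[-1,-1,-1,-1,-1,-1,-1,-1,-1,-1,-1,-1]}'
python3 -m jog '{"dp":[[0,0,0],[0,0,0],[0,0,0],[0,0,0]],"delta_rot":[[0,0,0],[0,0,0],[0,0,0],[0,0,0]],"gripper":[-1,-1,-1,-1]}'
python3 -c "
from h import *
dp([.533,-.1865,.061])"
```

```text
time: 21.2
position: [0.5309, -0.1872, 0.2061]
tool_rot: [0.745, 0.667, -0.001, -0.002]
ft_force: [-1.2, 0.3, -3.4]
grip_width: 0.0554
grip_force: 25.0
time: 21.6
position: [0.5337, -0.1839, 0.2084]
tool_rot: [0.743, 0.669, 0.0, -0.0]
ft_force: [0.1, -0.5, -2.9]
grip_width: 0.0553
grip_force: 25.0
dp mm [ -2.7  -0.4 147.4] tooly deg -6.03 pos [ 0.5337 -0.1839  0.2084] z [-0.  0. -1.]
```

```bash
python3 -m jog '{"dp":[[-1,0,20],[-1,0,45],[-1,0,70],[-1,0,90],[-1,0,105],[-1,0,115],[-1,0,122],[-1,0,128],[-1,0,132],[-1,0,132],[-1,0,132]],"delta_rot":[[0,0,0],[0,0,0],[0,0,0],[0,0,0],[0,0,0],[0,0,0],[0,0,0],[0,0,0],[0,0,0],[0,0,0],[0,0,0]],"gripper":[-1,-1,-1,-1,-1,-1,-1,-1,-1,-1,-1]}'
python3 -c "
from h import *
dp([.533,-.1865,.0615])"
```

```text
time: 22.7
position: [0.5339, -0.1857, 0.0765]
tool_rot: [0.744, 0.668, 0.0, 0.0]
ft_force: [0.3, -2.3, -0.4]
grip_width: 0.0553
grip_force: 25.0
dp mm [-0.8 -0.8 15. ] tooly deg -6.12 pos [ 0.5339 -0.1857  0.0765] z [ 0.001  0.    -1.   ]
```

```bash
python3 -m jog '{"dp":[[0,-1,5],[0,-1,9],[0,-1,12],[0,-1,14],[0,-1,15],[0,-1,15.5],[0,-1,15.5]],"delta_rot":[[0,0,0],[0,0,0],[0,0,0],[0,0,0],[0,0,0],[0,0,0],[0,0,0]],"gripper":[-1,-1,-1,-1,-1,-1,-1]}'
```

```text
time: 23.4
position: [0.5329, -0.186, 0.0663]
tool_rot: [0.744, 0.668, 0.0, 0.001]
ft_force: [-6.5, 1.8, 37.3]
grip_width: 0.0554
grip_force: 25.1
```

Blocked 5 mm early with 37 N, so I back off and look.

```bash
python3 -m jog '{"dp":[[0,0,-15],[0,0,-40],[0,0,-40]],"delta_rot":[[0,0,0],[0,0,0],[0,0,0]],"gripper":[-1,-1,-1]}'
python3 - <<'E'
from h import *
dp([.533,-.1865,.0615])
s=robot.camera('scene');t=robot.camera('top')
a=cv2.resize(s[120:260,145:300],(620,560),interpolation=cv2.INTER_CUBIC)
cv2.imwrite('pics/c3.png',cv2.cvtColor(a,cv2.COLOR_RGB2BGR))
b=cv2.resize(t[90:270,290:470],(560,560),interpolation=cv2.INTER_CUBIC)
cv2.imwrite('pics/c4.png',cv2.cvtColor(b,cv2.COLOR_RGB2BGR))
E
```

```text
time: 23.7
position: [0.5333, -0.1856, 0.1026]
tool_rot: [0.744, 0.668, 0.001, 0.001]
ft_force: [0.3, 0.2, -2.7]
grip_width: 0.0554
grip_force: 25.0
dp mm [-0.9 -0.3 41.1] tooly deg -6.14 pos [ 0.5333 -0.1856  0.1026] z [ 0.003 -0.    -1.   ]
```

View pics/c3.png

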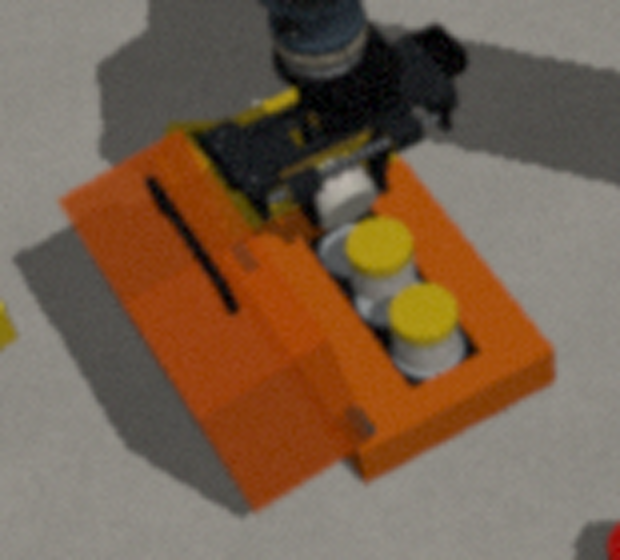

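The middle jar stands shifted toward the console: its cap is at crop (380,245) and the edge of disc 1 shows at (378,310). Either it was knocked or it is in the way, so I measure it.

```bash
python3 - <<'E'
from h import *
np.set_printoptions(precision=4,suppress=True)
s=robot.camera('scene')
for n,nr in (('d2',(145+425/4,120+310/4)),('d1',(145+380/4,120+245/4))):
    b=blob(s,nr,'y',11); print(n,b,'scene cap at .085',atz('scene',*b[:2],.087))
for p in((.5465,-.063,.09),(.5405,-.1245,.09),(.533,-.186,.09)): print(proj('scene',p))
E
```

```text
d2 (np.float64(250.40384615384616), np.float64(198.19230769230768), np.int32(17), np.int32(16), np.int32(208)) scene cap at .085 [ 0.5492 -0.0622  0.087 ]
d1 (np.float64(239.3248730964467), np.float64(181.30456852791878), np.int32(17), np.int32(16), np.int32(197)) scene cap at .085 [ 0.5346 -0.1409  0.087 ]
[np.float64(250.844141579324), np.float64(197.04541904319174)]
[np.float64(240.823831756272), np.float64(184.63038768854176)]
[np.float64(231.53840152774168), np.float64(172.4559936429678)]
```

View pics/c4.png

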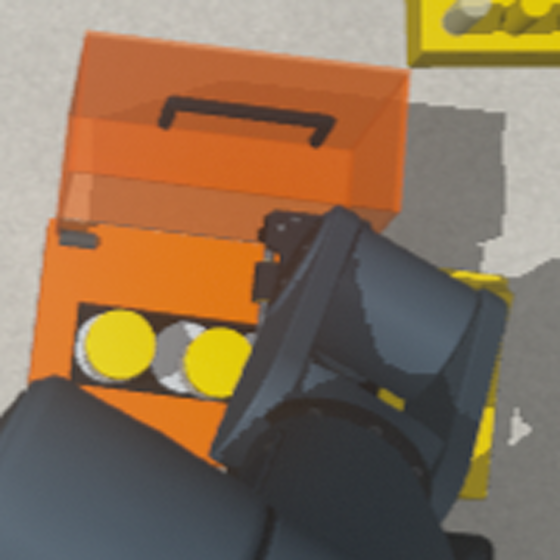

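```bash
python3 -m jog '{"dp":[[0,0,-20],[0,0,-50],[0,0,-80],[-40,0,-100],[-80,0,-100],[-120,0,-100],[-150,0,-100],[-150,0,-100]],"delta_rot":[[0,0,0],[0,0,0],[0,0,0],[0,0,0],[0,0,0],[0,0,0],[0,0,0],[0,0,0]],"gripper":[-1,-1,-1,-1,-1,-1,-1,-1]}'
python3 - <<'E'
from h import *
np.set_printoptions(precision=4,suppress=True)
s=robot.camera('scene');t=robot.camera('top')
a=cv2.resize(s[120:260,145:300],(400,361),interpolation=cv2.INTER_CUBIC)
b=cv2.resize(t[90:270,290:470],(361,361),interpolation=cv2.INTER_CUBIC)
cv2.imwrite('pics/c5.png',cv2.cvtColor(np.hstack([a,b]),cv2.COLOR_RGB2BGR))
for A,B in(((328,200),(250,198)),((360,206),(239,181))):
    x,y=blob(t,A,'y',13),blob(s,B,'y',11); print(x,y,tri(('top',*x[:2]),('scene',*y[:2])),atz('top',*x[:2],.09))
E
```

```text
time: 24.65
position: [0.5154, -0.3393, 0.1987]
tool_rot: [0.745, 0.667, -0.001, -0.0]
ft_force: [1.0, 0.5, -3.7]
grip_width: 0.0552
grip_force: 25.0
(np.float64(328.3589108910891), np.float64(200.2549504950495), np.int32(23), np.int32(23), np.int32(404)) (np.float64(250.40384615384616), np.float64(198.19230769230768), np.int32(17), np.int32(16), np.int32(208)) (array([ 0.5475, -0.065 ,  0.0825]), np.float64(0.00011728196116011269)) [ 0.5468 -0.0643  0.09  ]
(np.float64(360.2355769230769), np.float64(206.15625), np.int32(23), np.int32(23), np.int32(416)) (np.float64(239.36269430051814), np.float64(181.27461139896374), np.int32(17), np.int32(16), np.int32(193)) (array([ 0.533 , -0.1433,  0.0835]), np.float64(8.926260393917812e-06)) [ 0.5324 -0.1422  0.09  ]
```

View pics/c5.png

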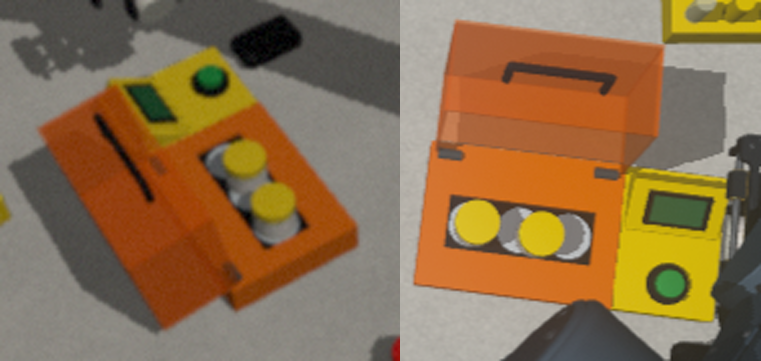

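The middle jar stands upright at (0.5325,-0.1428), about 19 mm off its disc toward the console. I check how the held jar sits in the fingers before nudging the middle one back with it.

```bash
python3 - <<'E'
from h import *
s=robot.camera('scene'); o=robot.get_obs()['position']; print(o)
print(robot.search_frame('full0','scene')[:6])
for z in(-.02,.03): print(proj('scene',o+[0,0,z]))
u,v=map(int,proj('scene',o)); a=cv2.resize(s[v-40:v+40,u-50:u+50],None,fx=6,fy=6,interpolation=cv2.INTER_CUBIC)
cv2.imwrite('pics/c6.png',cv2.cvtColor(a,cv2.COLOR_RGB2BGR))
E
```

```text
[ 0.51535636 -0.33381949  0.19880802]
[{'rect': [347.3, 215.6, 363.4, 235.9], 'score': 0.87}, {'rect': [330.4, 232.2, 348.4, 251.3], 'score': 0.77}, {'rect': [232.8, 175.7, 248.7, 195.7], 'score': 0.75}, {'rect': [198.9, 109.7, 212.6, 126.7], 'score': 0.66}, {'rect': [371.4, 228.2, 392.8, 252.6], 'score': 0.62}, {'rect': [244.2, 190.9, 261.2, 208.6], 'score': 0.56}]
[np.float64(206.79194690468535), np.float64(126.83845214692957)]
[np.float64(204.52848371981662), np.float64(115.7656016566765)]
```

View pics/c6.png

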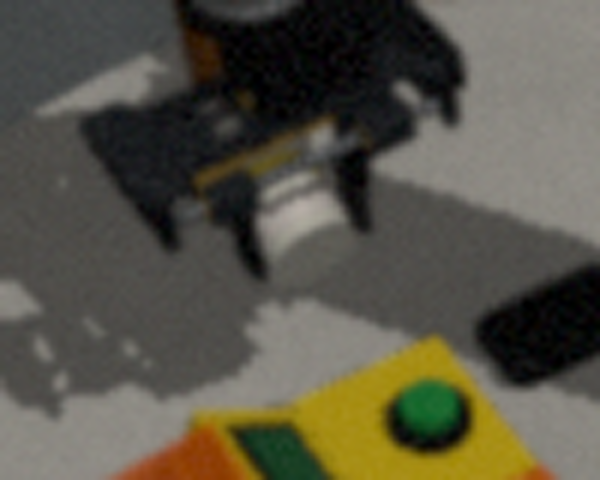

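The held jar is tilted about the finger axis: its grey underside shows at crop (312,262), facing +y. It came down on the knocked middle jar. I estimate the tilt.

```bash
python3 - <<'E'
from h import *
o=robot.get_obs()['position']; wy=np.array([.109,.994,0]);wx=np.array([.994,-.109,0]);z=np.array([0,0,1.])
u,v=map(int,proj('scene',o)); print(u,v)
a=np.linspace(0,2*np.pi,60)
for h in(.033,.039,.045):
  for d in(20,35,50,65,80):
    f=np.radians(d); ax=np.cos(f)*z-np.sin(f)*wy; n2=np.cos(f)*wy+np.sin(f)*z; P=o+z*.019
    out=[]
    for L in(-h,50e-3-h):
        c=P+L*ax; pts=np.array([proj('scene',c+.028*(np.cos(t)*wx+np.sin(t)*n2)) for t in a]); pts=(pts-[u-50,v-40])*6
        out.append((pts.mean(0).round().tolist(),pts.min(0).round().tolist(),pts.max(0).round().tolist()))
    print(h,d,'bottom',out[0],'cap',out[1][0])
s=robot.camera('scene')[v-40:v+40,u-50:u+50].astype(int)
for r in range(26,54,2): print(r*6,[tuple(s[r,c]) for c in range(44,62,3)])
E
```

```text
205 122
0.033 20 bottom ([317.0, 271.0], [269.0, 245.0], [367.0, 297.0]) cap [290.0, 190.0]
0.033 35 bottom ([323.0, 274.0], [276.0, 253.0], [371.0, 295.0]) cap [287.0, 188.0]
0.033 50 bottom ([327.0, 273.0], [282.0, 251.0], [374.0, 295.0]) cap [285.0, 189.0]
0.033 65 bottom ([329.0, 269.0], [285.0, 239.0], [375.0, 298.0]) cap [284.0, 191.0]
0.033 80 bottom ([329.0, 261.0], [284.0, 222.0], [375.0, 298.0]) cap [284.0, 196.0]
0.039 20 bottom ([321.0, 281.0], [273.0, 255.0], [370.0, 307.0]) cap [293.0, 200.0]
0.039 35 bottom ([327.0, 284.0], [281.0, 263.0], [375.0, 305.0]) cap [291.0, 199.0]
0.039 50 bottom ([332.0, 283.0], [287.0, 261.0], [379.0, 305.0]) cap [290.0, 199.0]
0.039 65 bottom ([335.0, 278.0], [290.0, 248.0], [381.0, 307.0]) cap [289.0, 201.0]
0.039 80 bottom ([335.0, 268.0], [290.0, 230.0], [381.0, 306.0]) cap [289.0, 203.0]
0.045 20 bottom ([324.0, 290.0], [276.0, 264.0], [373.0, 316.0]) cap [296.0, 210.0]
0.045 35 bottom ([332.0, 294.0], [285.0, 273.0], [380.0, 315.0]) cap [296.0, 209.0]
0.045 50 bottom ([337.0, 294.0], [292.0, 271.0], [384.0, 316.0]) cap [295.0, 209.0]

[... 3315 characters left out ...]
64(72)), (np.int64(77), np.int64(76), np.int64(74)), (np.int64(81), np.int64(80), np.int64(76)), (np.int64(82), np.int64(80), np.int64(76))]
300 [(np.int64(104), np.int64(103), np.int64(98)), (np.int64(83), np.int64(81), np.int64(76)), (np.int64(125), np.int64(122), np.int64(116)), (np.int64(101), np.int64(100), np.int64(94)), (np.int64(81), np.int64(82), np.int64(75)), (np.int64(80), np.int64(78), np.int64(74))]
312 [(np.int64(134), np.int64(134), np.int64(127)), (np.int64(130), np.int64(126), np.int64(122)), (np.int64(138), np.int64(133), np.int64(127)), (np.int64(131), np.int64(129), np.int64(124)), (np.int64(126), np.int64(124), np.int64(118)), (np.int64(92), np.int64(91), np.int64(86))]
```

The tilt is large (about 70°, underside facing +y). I right the jar by pivoting it against the console's fixed outer wall (wy = -255 mm, top 46 mm) with a lighter grip, then stand it on the bench there.

```bash
python3 -m jog '{"dp":[[-30,-10,0],[-70,-20,0],[-104,-30,0],[-104,-30,20],[-104,-30,50],[-104,-30,80],[-104,-30,110],[-104,-30,135],[-104,-30,150],[-104,-30,156],[-104,-30,156],[-104,-30,156]],"delta_rot":[[0,0,0],[0,0,0],[0,0,0],[0,0,0],[0,0,0],[0,0,0],[0,0,0],[0,0,0],[0,0,0],[0,0,0],[0,0,0],[0,0,0]],"gripper":[-1,-1,-1,-1,-1,-1,-1,-1,-1,-1,-1,-1]}' 25
cat >> h.py <<'E'
WX=np.array([.994,-.109,0]);WY=np.array([.109,.994,0]);C=np.array([.540,-.1245,0])
def w(x,y,z): return C+x*WX+y*WY+[0,0,z]
E
python3 -c "
from h import *
dp(w(-.032,-.290,.043)); m=robot.camera_model('top')
a=robot.camera('top'); 
print(proj('top',w(-.03,-.255,.046)))
hsv=cv2.cvtColor(a,cv2.COLOR_RGB2HSV); k=cv2.inRange(hsv,(22,120,80),(32,255,255))
for wx in (-.06,-.045): 
  ys=np.arange(-.28,-.22,.001); r=[k[int(round(p[1])),int(round(p[0]))]>0 for p in (proj('top',w(wx,y,.046)) for y in ys)]; print(wx,ys[np.argmax(r)])
"
```

```text
time: 26.1
position: [0.4764, -0.4361, 0.0462]
tool_rot: [0.744, 0.668, -0.0, 0.001]
ft_force: [0.3, 0.7, -2.4]
grip_width: 0.0551
grip_force: 25.0
dp mm [26.7 -2.6  3.2] tooly deg -6.11 pos [ 0.4764 -0.4361  0.0462] z [ 0.001 -0.002 -1.   ]
[np.float64(449.8373617930128), np.float64(227.71932721724173)]
-0.06 -0.28
-0.045 -0.28
```

```bash
python3 -m jog '{"dp":[[4,-2,3],[8,-2,3],[12,-2,3],[16,-2,3],[20,-2,3],[24,-2,3],[27,-2,3],[27,-2,3]],"delta_rot":[[0,0,0],[0,0,0],[0,0,0],[0,0,0],[0,0,0],[0,0,0],[0,0,0],[0,0,0]],"gripper":[-1,-1,-1,-1,-1,-1,-1,-1]}' 15
python3 -c "
from h import *
dp(w(-.032,-.2835,.043))"
```

```text
time: 26.95
position: [0.4764, -0.4077, 0.042]
tool_rot: [0.744, 0.668, 0.0, -0.0]
ft_force: [-0.1, -0.6, -2.5]
grip_width: 0.0556
grip_force: 15.0
dp mm [ 5.   0.3 -1. ] tooly deg -6.1 pos [ 0.4764 -0.4077  0.042 ] z [-0.     0.001 -1.   ]
```

```bash
python3 - <<'E'
from h import *
s=robot.camera('scene'); t=robot.camera('top'); o=robot.get_obs()['position']
u,v=map(int,proj('scene',o)); a=cv2.resize(s[v-40:v+40,u-40:u+40],(560,560),interpolation=cv2.INTER_CUBIC)
cv2.imwrite('pics/c7.png',cv2.cvtColor(a,cv2.COLOR_RGB2BGR)); print(u,v)
for h in(-.0395+.019,.0105+.019): print((np.array(proj('scene',o+[0,0,h]))-[u-40,v-40])*7)
E
```

```text
209 137
[287.88192235 310.52789545]
[274.33625242 243.94468971]
```

View pics/c7.png

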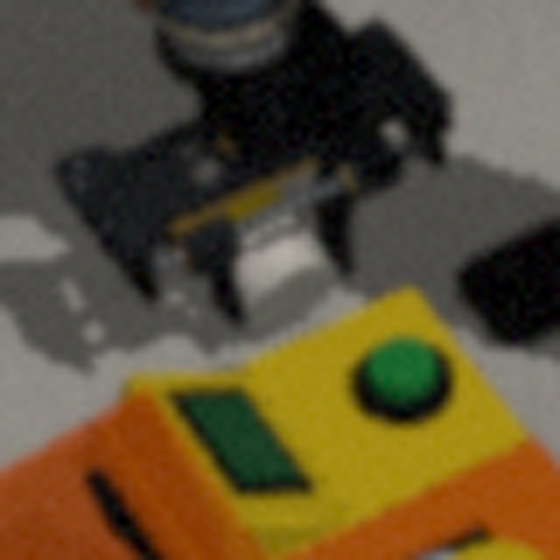

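No contact yet, which fits a strongly tilted jar with its cap hidden at the back. A simpler fix is to tilt the tool about the finger axis so the jar is nearly upright, and set it down that way. I move clear and tilt 45°.

```bash
python3 -m jog '{"dp":[[-10,0,-20],[-30,0,-50],[-60,0,-80],[-92,0,-80],[-92,0,-80],[-92,0,-80],[-92,0,-80],[-92,0,-80],[-92,0,-80],[-92,0,-80]],"delta_rot":[[0,0,0],[0,0,0],[0,-0.1,0],[0,-0.24,0],[0,-0.38,0],[0,-0.52,0],[0,-0.66,0],[0,-0.78,0],[0,-0.78,0],[0,-0.78,0]],"gripper":[-1,-1,-1,-1,-1,-1,-1,-1,-1,-1]}' 25
python3 - <<'E'
from h import *
s=robot.camera('scene'); o=robot.get_obs(); p=o['position']; print(p,R.from_quat(o['tool_rot']).as_matrix().round(2).tolist())
u,v=map(int,proj('scene',p)); a=cv2.resize(s[v-45:v+35,u-40:u+40],(560,560),interpolation=cv2.INTER_CUBIC)
cv2.imwrite('pics/c8.png',cv2.cvtColor(a,cv2.COLOR_RGB2BGR)); print(u,v)
E
```

```text
time: 28.05
position: [0.4667, -0.4975, 0.1199]
tool_rot: [0.687, 0.619, -0.282, 0.253]
ft_force: [0.4, -0.3, -3.1]
grip_width: 0.0553
grip_force: 25.0
[ 0.46681439 -0.49761378  0.11993557] [[0.07, 0.99, -0.07], [0.71, -0.1, -0.7], [-0.7, -0.0, -0.71]]
194 107
```

View pics/c8.png

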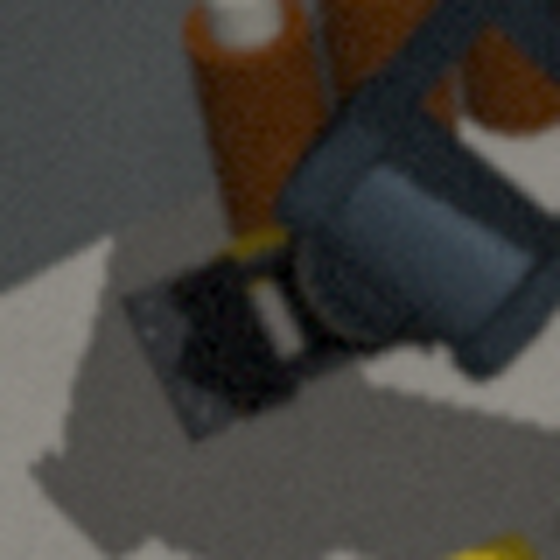

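The gripper hides the jar here, so I go by feel. I lower vertically, which in tool axes is equal +x and +z, and watch for contact.

```bash
python3 -m jog '{"dp":[[14,0,14],[28,0,28],[42,0,43],[50,0,51],[54,0,55],[56,0,57],[56,0,57],[56,0,57]],"delta_rot":[[0,0,0],[0,0,0],[0,0,0],[0,0,0],[0,0,0],[0,0,0],[0,0,0],[0,0,0]],"gripper":[-1,-1,-1,-1,-1,-1,-1,-1]}' 12
python3 -m jog '{"dp":[[2,0,2],[4,0,4],[4,0,4],[4,0,4]],"delta_rot":[[0,0,0],[0,0,0],[0,0,0],[0,0,0]],"gripper":[-1,-1,-1,-1]}'
python3 -m jog '{"dp":[[2,0,2],[3.5,0,3.5],[3.5,0,3.5],[3.5,0,3.5]],"delta_rot":[[0,0,0],[0,0,0],[0,0,0],[0,0,0]],"gripper":[-1,-1,-1,-1]}'
```

```text
time: 28.9
position: [0.4753, -0.5014, 0.0492]
tool_rot: [0.692, 0.618, -0.282, 0.245]
ft_force: [-0.8, -1.0, -2.8]
grip_width: 0.0554
grip_force: 12.0
time: 29.3
position: [0.4762, -0.5012, 0.0435]
tool_rot: [0.692, 0.618, -0.283, 0.243]
ft_force: [-0.3, 0.1, -3.5]
grip_width: 0.0556
grip_force: 12.0
time: 29.7
position: [0.4772, -0.5012, 0.0392]
tool_rot: [0.693, 0.618, -0.282, 0.242]
ft_force: [-0.1, -0.2, -2.8]
grip_width: 0.0559
grip_force: 12.0
```

```bash
python3 -m jog '{"dp":[[1.5,0,1.5],[3,0,3],[3,0,3]],"delta_rot":[[0,0,0],[0,0,0],[0,0,0]],"gripper":[-1,-1,-1]}'
python3 -m jog '{"dp":[[1.5,0,1.5],[3,0,3],[3,0,3]],"delta_rot":[[0,0,0],[0,0,0],[0,0,0]],"gripper":[-1,-1,-1]}'
python3 -m jog '{"dp":[[1.5,0,1.5],[3,0,3],[3,0,3]],"delta_rot":[[0,0,0],[0,0,0],[0,0,0]],"gripper":[-1,-1,-1]}'
python3 -c "
from rig import robot
print(robot.get_obs()['q'])"
```

```text
time: 30.0
position: [0.478, -0.5012, 0.0354]
tool_rot: [0.693, 0.618, -0.282, 0.241]
ft_force: [-0.8, 0.7, -3.1]
grip_width: 0.0553
grip_force: 12.0
time: 30.3
position: [0.4789, -0.5012, 0.0317]
tool_rot: [0.694, 0.618, -0.282, 0.24]
ft_force: [0.6, 0.1, -3.8]
grip_width: 0.0557
grip_force: 12.0
time: 30.6
position: [0.4797, -0.5011, 0.0281]
tool_rot: [0.694, 0.618, -0.282, 0.239]
ft_force: [0.1, 0.6, -3.0]
grip_width: 0.0557
grip_force: 12.0
[-0.71257168  0.8979022   1.66928808 -1.43015553  0.62350822  0.64830846]
```

```bash
python3 -m jog '{"dp":[[1,0,1],[2,0,2],[2,0,2]],"delta_rot":[[0,0,0],[0,0,0],[0,0,0]],"gripper":[-1,-1,-1]}'
python3 -m jog '{"dp":[[1,0,1],[2,0,2],[2,0,2]],"delta_rot":[[0,0,0],[0,0,0],[0,0,0]],"gripper":[-1,-1,-1]}'
python3 -m jog '{"dp":[[1,0,1],[2,0,2],[2,0,2]],"delta_rot":[[0,0,0],[0,0,0],[0,0,0]],"gripper":[-1,-1,-1]}'
```

```text
time: 30.9
position: [0.4802, -0.5012, 0.0258]
tool_rot: [0.694, 0.618, -0.282, 0.239]
ft_force: [0.8, 0.6, -3.2]
grip_width: 0.0557
grip_force: 12.0
time: 31.2
position: [0.4808, -0.5011, 0.0233]
tool_rot: [0.694, 0.618, -0.282, 0.238]
ft_force: [-0.5, -0.3, -3.4]
grip_width: 0.0556
grip_force: 12.0
time: 31.5
position: [0.4813, -0.5011, 0.0209]
tool_rot: [0.695, 0.618, -0.282, 0.238]
ft_force: [-0.2, -0.4, -2.7]
grip_width: 0.0557
grip_force: 12.0
```

```bash
python3 -m jog '{"dp":[[1,0,1],[2,0,2],[2,0,2]],"delta_rot":[[0,0,0],[0,0,0],[0,0,0]],"gripper":[-1,-1,-1]}'
python3 -m jog '{"dp":[[1,0,1],[1.5,0,1.5],[1.5,0,1.5]],"delta_rot":[[0,0,0],[0,0,0],[0,0,0]],"gripper":[-1,-1,-1]}'
python3 -m jog '{"dp":[[1,0,1],[1.5,0,1.5],[1.5,0,1.5]],"delta_rot":[[0,0,0],[0,0,0],[0,0,0]],"gripper":[-1,-1,-1]}'
```

```text
time: 31.8
position: [0.4817, -0.5012, 0.019]
tool_rot: [0.695, 0.617, -0.283, 0.237]
ft_force: [-0.6, 2.4, 0.1]
grip_width: 0.0552
grip_force: 12.0
time: 32.1
position: [0.482, -0.5013, 0.0184]
tool_rot: [0.695, 0.617, -0.284, 0.237]
ft_force: [-1.9, 5.0, 5.1]
grip_width: 0.0555
grip_force: 12.0
time: 32.4
position: [0.4824, -0.501, 0.0166]
tool_rot: [0.695, 0.617, -0.283, 0.237]
ft_force: [-1.1, 6.4, 7.4]
grip_width: 0.0557
grip_force: 12.0
```

Contact came at a pivot height of 33 mm, which fits a nearly upright jar. I release and withdraw along the tool axis.

```bash
python3 -m jog '{"dp":[[0,0,0],[0,0,0],[0,0,0],[0,0,0],[0,0,0],[0,0,-15],[0,0,-40],[0,0,-75],[0,0,-110],[0,0,-140],[0,0,-140]],"delta_rot":[[0,0,0],[0,0,0],[0,0,0],[0,0,0],[0,0,0],[0,0,0],[0,0,0],[0,0,0],[0,0,0],[0,0,0],[0,0,0]],"gripper":[0,0.3,0.5,0.7,0.7,0.7,0.7,0.7,0.7,0.7,0.7]}' 12
python3 - <<'E'
from h import *
np.set_printoptions(precision=4,suppress=True)
s,t=robot.camera('scene'),robot.camera('top')
P=w(-.03,-.385,.05)
a,b=proj('top',P),proj('scene',P); print(a,b)
A,B=blob(t,a,'y',28),blob(s,b,'y',22); print(A,B)
if A and B: print(tri(('top',*A[:2]),('scene',*B[:2])),atz('top',*A[:2],.05))
for A,B in(((328,200),(250,198)),((360,206),(239,181))):
    x,y=blob(t,A,'y',13),blob(s,B,'y',11); 
    if x and y: print(tri(('top',*x[:2]),('scene',*y[:2])))
u,v=map(int,b); c1=cv2.resize(s[max(v-60,0):v+60,u-60:u+60],(400,400),interpolation=cv2.INTER_CUBIC)
u,v=map(int,a); c2=cv2.resize(t[v-60:v+60,u-60:u+60],(400,400),interpolation=cv2.INTER_CUBIC)
cv2.imwrite('pics/c9.png',cv2.cvtColor(np.hstack([c1,c2]),cv2.COLOR_RGB2BGR))
E
```

```text
time: 33.5
position: [0.4989, -0.4042, 0.1208]
tool_rot: [0.694, 0.618, -0.281, 0.239]
ft_force: [0.8, 0.1, -1.1]
grip_width: 0.0739
grip_force: 0.0
[np.float64(502.23400886229126), np.float64(233.46319018169228)] [np.float64(196.35347291265163), np.float64(120.93869586781345)]
(np.float64(496.63852242744065), np.float64(226.6174142480211), np.int32(22), np.int32(22), np.int32(379)) None
```

From above, the cap shows as a full 22 px circle at top (497,227), so the jar is standing. I straighten the tool and return to the bed to fix the middle jar.

```bash
python3 - <<'E'
from h import *
print('jar3',atz('top',496.64,226.62,.05))
o=robot.get_obs(); r=R.from_quat(o['tool_rot']); tgt=R.from_quat([.744,.668,0,0]); print((r.inv()*tgt).as_rotvec())
for d in ([0,0,.23],[0,0,.2]): pass
dp(np.array([.515,-.30,.22]))
E
```

```text
jar3 [ 0.48536682 -0.49057998  0.05      ]
[-0.02451331  0.75404472 -0.00969108]
dp mm [   8.2    2.3 -147.7] tooly deg -7.17 pos [ 0.4975 -0.4058  0.118 ] z [-0.099 -0.678 -0.729]
```

```bash
python3 -m jog '{"dp":[[0,0,-30],[2,0,-70],[5,1,-110],[8,2,-148],[8,2,-148],[8,2,-148],[8,2,-148],[8,2,-148],[8,2,-148]],"delta_rot":[[0,0,0],[-0.004,0.12,-0.002],[-0.008,0.26,-0.003],[-0.012,0.40,-0.005],[-0.018,0.54,-0.007],[-0.022,0.68,-0.009],[-0.0245,0.754,-0.0097],[-0.0245,0.754,-0.0097],[-0.0245,0.754,-0.0097]],"gripper":[0.7,0.7,0.7,0.7,0.7,0.7,0.7,0.7,0.7]}' 25
python3 - <<'E'
from h import *
np.set_printoptions(precision=4,suppress=True)
s,t=robot.camera('scene'),robot.camera('top')
for A,B in(((328,200),(250,198)),((360,206),(239,181)),((496.6,226.6),(193,118))):
    x,y=blob(t,A,'y',13),blob(s,B,'y',16); print(x,y)
    if x and y: print(tri(('top',*x[:2]),('scene',*y[:2])))
dp(w(-.0056,-.0185,.2))
E
```

```text
time: 34.5
position: [0.5131, -0.3013, 0.218]
tool_rot: [0.745, 0.667, -0.001, -0.002]
ft_force: [0.3, 0.3, -0.6]
grip_width: 0.0737
grip_force: 0.0
(np.float64(328.3679012345679), np.float64(200.28148148148148), np.int32(23), np.int32(23), np.int32(405)) (np.float64(250.40384615384616), np.float64(198.19230769230768), np.int32(17), np.int32(16), np.int32(208))
(array([ 0.5474, -0.065 ,  0.0825]), np.float64(8.527660521701362e-05))
(np.float64(360.2511961722488), np.float64(206.1555023923445), np.int32(23), np.int32(23), np.int32(418)) (np.float64(239.3877551020408), np.float64(181.37244897959184), np.int32(17), np.int32(16), np.int32(196))
(array([ 0.533 , -0.1434,  0.0829]), np.float64(0.00014897754463093563))
(np.float64(496.7916666666667), np.float64(227.6712962962963), np.int32(18), np.int32(20), np.int32(216)) None
dp mm [158.4   1.8  18.3] tooly deg -6.23 pos [ 0.5136 -0.2996  0.2182] z [-0.004  0.001 -1.   ]
```

```bash
python3 -m jog '{"dp":[[20,0,0],[55,1,0],[95,2,0],[130,2,0],[150,2,0],[157,2,0],[157,2,0],[157,2,0],[157,2,0]],"delta_rot":[[0,0,0],[0,0,0],[0,0,0],[0,0,0],[0,0,0],[0,0,0],[0,0,0],[0,0,0],[0,0,0]],"gripper":[0.7,0.7,0.7,0.7,0.7,0.7,0.7,0.7,0.7]}' 25
python3 -c "
from h import *
dp(np.array([.533,-.143,.062]))"
```

```text
time: 35.5
position: [0.5335, -0.1456, 0.2195]
tool_rot: [0.745, 0.667, -0.0, -0.0]
ft_force: [0.8, -0.4, 0.1]
grip_width: 0.0737
grip_force: 0.0
dp mm [  2.6  -0.6 157.5] tooly deg -6.29 pos [ 0.5335 -0.1456  0.2195] z [-0.001  0.    -1.   ]
```

```bash
python3 -m jog '{"dp":[[2,-1,30],[2,-1,70],[2,-1,105],[2,-1,130],[2,-1,147],[2,-1,155],[2,-1,157],[2,-1,157],[2,-1,157],[2,-1,157],[2,-1,157],[2,-1,157]],"delta_rot":[[0,0,0],[0,0,0],[0,0,0],[0,0,0],[0,0,0],[0,0,0],[0,0,0],[0,0,0],[0,0,0],[0,0,0],[0,0,0],[0,0,0]],"gripper":[0.7,0.7,0.7,0.7,0.7,0.7,0.7,0.7,-1,-1,-1,-1]}' 20
python3 -c "
from h import *
dp(w(0,-.0005,.063))"
```

```text
time: 36.7
position: [0.5327, -0.1427, 0.0632]
tool_rot: [0.744, 0.668, -0.0, -0.0]
ft_force: [-0.6, 0.7, 2.9]
grip_width: 0.0554
grip_force: 20.0
dp mm [18.4  5.3  0.2] tooly deg -6.23 pos [ 0.5327 -0.1427  0.0632] z [-0.  0. -1.]
```

```bash
python3 -m jog '{"dp":[[0,0,-3],[0,0,-4],[6,2,-4],[12,4,-4],[18,5,-4],[18.5,5,-4],[18.5,5,-4],[18.5,5,-1],[18.5,5,0],[18.5,5,0.5],[18.5,5,0.5]],"delta_rot":[[0,0,0],[0,0,0],[0,0,0],[0,0,0],[0,0,0],[0,0,0],[0,0,0],[0,0,0],[0,0,0],[0,0,0],[0,0,0]],"gripper":[-1,-1,-1,-1,-1,-1,-1,-1,-1,-1,-1]}' 20
python3 -m jog '{"dp":[[0,0,0],[0,0,0],[0,0,0],[0,0,-20],[0,0,-50],[0,0,-90],[0,0,-130],[0,0,-150],[0,0,-150]],"delta_rot":[[0,0,0],[0,0,0],[0,0,0],[0,0,0],[0,0,0],[0,0,0],[0,0,0],[0,0,0],[0,0,0]],"gripper":[0.5,0.6,0.6,0.6,0.6,0.7,0.7,0.7,0.7]}'
python3 - <<'E'
from h import *
np.set_printoptions(precision=4,suppress=True)
dp([.4855,-.4905,.21])
s=robot.camera('scene')
y=blob(s,(193,118),'y',20); print(y, y and atz('scene',*y[:2],.045)); print(proj('scene',[.4855,-.4905,.05]))
x,y=blob(robot.camera('top'),(353,204),'y',16),blob(s,(241,185),'y',11); print(x,y)
if x and y: print(tri(('top',*x[:2]),('scene',*y[:2])))
E
```

```text
time: 37.8
position: [0.5396, -0.1248, 0.0632]
tool_rot: [0.745, 0.667, 0.0, -0.0]
ft_force: [-1.0, 1.8, 6.7]
grip_width: 0.0555
grip_force: 20.0
time: 38.7
position: [0.5417, -0.1258, 0.2153]
tool_rot: [0.745, 0.668, 0.001, 0.003]
ft_force: [0.3, 0.7, 0.6]
grip_width: 0.0739
grip_force: 0.0
dp mm [-368.6  -16.3    5.9] tooly deg -6.24 pos [ 0.5417 -0.1258  0.2153] z [ 0.006 -0.003 -1.   ]
None None
[np.float64(194.53686497573744), np.float64(125.00314566419027)]
(np.float64(343.42105263157896), np.float64(199.6315789473684), np.int32(5), np.int32(10), np.int32(19)) (np.float64(241.4409090909091), np.float64(186.40454545454546), np.int32(18), np.int32(18), np.int32(220))
(array([ 0.549 , -0.1012,  0.1098]), np.float64(0.007326755619495288))
```

```bash
python3 -m jog '{"dp":[[-20,-1,0],[-55,-2,0],[-95,-4,0],[-135,-6,0],[-175,-8,0],[-215,-10,0],[-255,-12,0],[-295,-14,0],[-295,-14,0],[-295,-14,0]],"delta_rot":[[0,0,0],[0,0,0],[0,0,0],[0,0,0],[0,0,0],[0,0,0],[0,0,0],[0,0,0],[0,0,0],[0,0,0]],"gripper":[0.7,0.7,0.7,0.7,0.7,0.7,0.7,0.7,0.7,0.7]}' 25
python3 - <<'E'
from h import *
np.set_printoptions(precision=4,suppress=True)
s,t=robot.camera('scene'),robot.camera('top')
for A,B in(((328,200),(250,198)),((352,204),(241,185)),((496.6,226.6),(193,122))):
    x,y=blob(t,A,'y',14),blob(s,B,'y',14); print(x,y,x and atz('top',*x[:2],.05 if A[0]>400 else .09))
    if x and y: print(tri(('top',*x[:2]),('scene',*y[:2])))
dp([.4855,-.4905,.02])
E
```

```text
time: 39.8
position: [0.4922, -0.4164, 0.2091]
tool_rot: [0.745, 0.667, 0.0, -0.003]
ft_force: [-0.6, 1.0, -0.1]
grip_width: 0.0738
grip_force: 0.0
(np.float64(328.3589108910891), np.float64(200.2549504950495), np.int32(23), np.int32(23), np.int32(404)) (np.float64(248.73646209386283), np.float64(195.97472924187727), np.int32(21), np.int32(22), np.int32(277)) [ 0.5468 -0.0643  0.09  ]
(array([ 0.5486, -0.066 ,  0.0939]), np.float64(0.00613116480487853))
(np.float64(352.9277108433735), np.float64(203.13734939759036), np.int32(23), np.int32(23), np.int32(415)) (np.float64(242.3579766536965), np.float64(187.74708171206225), np.int32(21), np.int32(21), np.int32(257)) [ 0.5398 -0.1244  0.09  ]
(array([ 0.5394, -0.1249,  0.0725]), np.float64(0.005990708835766083))
(np.float64(490.355421686747), np.float64(225.5722891566265), np.int32(11), np.int32(19), np.int32(166)) (np.float64(194.65562913907286), np.float64(125.67549668874172), np.int32(15), np.int32(13), np.int32(151)) [ 0.488 -0.475  0.05 ]
(array([ 0.49  , -0.473 ,  0.0613]), np.float64(0.007418588589353641))
dp mm [-76.8   1.6 189.7] tooly deg -6.22 pos [ 0.493  -0.4148  0.21  ] z [-0.004  0.004 -1.   ]
```

```bash
python3 -m jog '{"dp":[[-30,1,10],[-60,2,30],[-77,2,60],[-77,2,100],[-77,2,135],[-77,2,165],[-77,2,182],[-77,2,189],[-77,2,189],[-77,2,189]],"delta_rot":[[0,0,0],[0,0,0],[0,0,0],[0,0,0],[0,0,0],[0,0,0],[0,0,0],[0,0,0],[0,0,0],[0,0,0]],"gripper":[0.7,0.7,0.7,0.7,0.7,0.7,0.7,0.7,0.7,0.7]}' 25
python3 -m jog '{"dp":[[0,0,0],[0,0,0],[0,0,0],[0,0,0],[0,0,0],[0,0,0]],"delta_rot":[[0,0,0],[0,0,0],[0,0,0],[0,0,0],[0,0,0],[0,0,0]],"gripper":[-1,-1,-1,-1,-1,-1]}' 25
python3 -m jog '{"dp":[[0,0,-30],[0,0,-70],[0,0,-110],[0,0,-150],[0,0,-190],[0,0,-190],[0,0,-190]],"delta_rot":[[0,0,0],[0,0,0],[0,0,0],[0,0,0],[0,0,0],[0,0,0],[0,0,0]],"gripper":[-1,-1,-1,-1,-1,-1,-1]}' 25
python3 -c "
from h import *
dp(w(0,-.062,.2))"
```

```text
time: 40.9
position: [0.488, -0.4938, 0.0244]
tool_rot: [0.744, 0.668, -0.0, 0.001]
ft_force: [0.1, -0.4, 0.3]
grip_width: 0.074
grip_force: 0.0
time: 41.5
position: [0.4863, -0.4934, 0.0238]
tool_rot: [0.744, 0.668, -0.001, -0.001]
ft_force: [-2.8, 0.6, 5.6]
grip_width: 0.0556
grip_force: 25.0
time: 42.2
position: [0.4874, -0.4932, 0.213]
tool_rot: [0.745, 0.668, -0.0, -0.0]
ft_force: [-1.1, 0.1, -3.5]
grip_width: 0.0556
grip_force: 25.0
dp mm [310.2  12.2  13. ] tooly deg -6.25 pos [ 0.4874 -0.4932  0.213 ] z [-0.  0. -1.]
```

```bash
python3 -m jog '{"dp":[[20,1,0],[55,2,0],[95,4,0],[135,5,0],[175,7,0],[215,8,0],[250,10,0],[280,11,0],[300,12,0],[308,12,0],[308,12,0],[308,12,0]],"delta_rot":[[0,0,0],[0,0,0],[0,0,0],[0,0,0],[0,0,0],[0,0,0],[0,0,0],[0,0,0],[0,0,0],[0,0,0],[0,0,0],[0,0,0]],"gripper":[-1,-1,-1,-1,-1,-1,-1,-1,-1,-1,-1,-1]}'
python3 -m jog '{"dp":[[0,0,0],[0,0,40],[0,0,70],[0,0,70],[0,0,70]],"delta_rot":[[0,0,0],[0,0,0],[0,0,0],[0,0,0],[0,0,0]],"gripper":[-1,-1,-1,-1,-1]}'
python3 - <<'E'
from h import *
dp(w(0,-.0635,.0645)); s=robot.camera('scene')
print(blob(s,(241,185),'y',11)); print(blob(s,(231,165),'y',11),proj('scene',w(0,-.062,.185)))
E
```

```text
time: 43.4
position: [0.5323, -0.1891, 0.212]
tool_rot: [0.745, 0.667, -0.001, -0.001]
ft_force: [0.1, -0.9, -3.4]
grip_width: 0.0553
grip_force: 25.0
time: 43.9
position: [0.5325, -0.1893, 0.1429]
tool_rot: [0.745, 0.667, -0.0, -0.001]
ft_force: [0.6, -0.3, -3.3]
grip_width: 0.0556
grip_force: 25.0
dp mm [ 1.7  0.5 78.4] tooly deg -6.31 pos [ 0.5325 -0.1893  0.1429] z [-0.002  0.001 -1.   ]
(np.float64(241.47272727272727), np.float64(186.37272727272727), np.int32(18), np.int32(18), np.int32(220))
(np.float64(230.2605633802817), np.float64(159.67605633802816), np.int32(19), np.int32(12), np.int32(142)) [np.float64(228.4236083365184), np.float64(153.47513405987326)]
```

The middle jar is in place and the held jar's cap is now visible, so it is upright. I lower it.

```bash
python3 -m jog '{"dp":[[1,0,15],[1.5,0,30],[1.5,0,42],[1.5,0,52],[1.5,0,58],[1.5,0,62],[1.5,0,62],[1.5,0,62]],"delta_rot":[[0,0,0],[0,0,0],[0,0,0],[0,0,0],[0,0,0],[0,0,0],[0,0,0],[0,0,0]],"gripper":[-1,-1,-1,-1,-1,-1,-1,-1]}'
python3 -m jog '{"dp":[[0,0,2],[0,0,4],[0,0,6],[0,0,6]],"delta_rot":[[0,0,0],[0,0,0],[0,0,0],[0,0,0]],"gripper":[-1,-1,-1,-1]}'
python3 -c "
from h import *
dp(w(0,-.0635,.0645))"
```

```text
time: 44.75
position: [0.5329, -0.187, 0.0812]
tool_rot: [0.745, 0.668, -0.0, -0.0]
ft_force: [-0.1, -0.1, -4.2]
grip_width: 0.0552
grip_force: 25.0
time: 45.15
position: [0.5324, -0.1867, 0.0747]
tool_rot: [0.745, 0.668, -0.0, -0.001]
ft_force: [0.2, 0.2, -3.0]
grip_width: 0.0555
grip_force: 25.0
dp mm [-0.8  0.8 10.2] tooly deg -6.24 pos [ 0.5324 -0.1867  0.0747] z [-0.002  0.001 -1.   ]
```

```bash
python3 -m jog '{"dp":[[0,0.5,2],[0,0.5,4],[0,0.5,6],[0,0.5,6]],"delta_rot":[[0,0,0],[0,0,0],[0,0,0],[0,0,0]],"gripper":[-1,-1,-1,-1]}'
python3 -m jog '{"dp":[[0,0,2],[0,0,3.5],[0,0,3.5]],"delta_rot":[[0,0,0],[0,0,0],[0,0,0]],"gripper":[-1,-1,-1]}'
```

```text
time: 45.55
position: [0.5328, -0.1868, 0.0686]
tool_rot: [0.745, 0.668, -0.0, -0.001]
ft_force: [0.1, 0.0, -3.2]
grip_width: 0.0553
grip_force: 25.0
time: 45.85
position: [0.5329, -0.1868, 0.0652]
tool_rot: [0.745, 0.668, -0.0, -0.001]
ft_force: [0.6, -0.3, -2.9]
grip_width: 0.0557
grip_force: 25.0
```

In the trough. I lower the last 2 mm, release and go for blue.

```bash
python3 -m jog '{"dp":[[0,0,1],[0,0,2],[0,0,2],[0,0,2],[0,0,2],[0,0,2],[0,0,-20],[0,0,-50],[0,0,-90],[0,0,-130],[0,0,-150],[0,0,-150]],"delta_rot":[[0,0,0],[0,0,0],[0,0,0],[0,0,0],[0,0,0],[0,0,0],[0,0,0],[0,0,0],[0,0,0],[0,0,0],[0,0,0],[0,0,0]],"gripper":[-1,-1,0.6,0.6,0.6,0.6,0.6,0.6,0.6,0.7,0.7,0.7]}'
python3 -c "
from h import *
dp([.524,.328,.21])"; python3 m.py | grep blue
```

```text
time: 47.05
position: [0.5354, -0.1882, 0.2192]
tool_rot: [0.745, 0.668, 0.001, 0.003]
ft_force: [0.2, 0.3, 0.1]
grip_width: 0.0737
grip_force: 0.0
dp mm [511.9 -67.4   7.3] tooly deg -6.23 pos [ 0.5354 -0.1882  0.2192] z [ 0.006 -0.003 -1.   ]
blue [0.524 0.328 0.041] err0.0011 [173. 211.  21.  21. 348.] [339. 284.  18.  18. 254.] atz.05 [0.523 0.327]
```

```bash
python3 -m jog '{"dp":[[25,-3,0],[65,-9,0],[110,-15,0],[155,-20,0],[200,-26,0],[245,-32,0],[290,-38,0],[335,-44,0],[380,-50,0],[425,-56,0],[465,-61,0],[490,-65,0]],"delta_rot":[[0,0,0],[0,0,0],[0,0,0],[0,0,0],[0,0,0],[0,0,0],[0,0,0],[0,0,0],[0,0,0],[0,0,0],[0,0,0],[0,0,0]],"gripper":[0.7,0.7,0.7,0.7,0.7,0.7,0.7,0.7,0.7,0.7,0.7,0.7]}'
python3 -m jog '{"dp":[[15,-2,0],[21,-3,0],[21,-3,0],[21,-3,0]],"delta_rot":[[0,0,0],[0,0,0],[0,0,0],[0,0,0]],"gripper":[0.7,0.7,0.7,0.7]}' 22
python3 - <<'E'
from h import *
np.set_printoptions(precision=4,suppress=True)
dp([.524,.328,.02]); t,s=robot.camera('top'),robot.camera('scene')
for a,b in(((328,200),(250,198)),((353,203),(241,186)),((377.5,206),(231.5,174))):
    x,y=blob(t,a,'y',15),blob(s,b,'y',11); print(x,y,atz('top',*x[:2],.09),tri(('top',*x[:2]),('scene',*y[:2])))
print(blob(s,(339,284),'b'))
E
```

```text
time: 48.35
position: [0.5203, 0.3097, 0.2133]
tool_rot: [0.744, 0.668, -0.002, -0.002]
ft_force: [0.6, -0.7, 0.4]
grip_width: 0.0738
grip_force: 0.0
time: 48.75
position: [0.5212, 0.327, 0.2153]
tool_rot: [0.745, 0.667, -0.001, -0.001]
ft_force: [-0.7, -0.7, -0.0]
grip_width: 0.0743
grip_force: 0.0
dp mm [  1.4   3.1 195.3] tooly deg -6.31 pos [0.5212 0.327  0.2153] z [-0.003 -0.    -1.   ]
(np.float64(328.38035264483625), np.float64(200.26952141057936), np.int32(23), np.int32(22), np.int32(397)) (np.float64(243.89583333333334), np.float64(193.58333333333334), np.int32(7), np.int32(13), np.int32(48)) [ 0.5467 -0.0643  0.09  ] (array([ 0.5535, -0.0704,  0.1051]), np.float64(0.02242190350726835))
(np.float64(352.9400479616307), np.float64(203.17026378896884), np.int32(23), np.int32(23), np.int32(417)) (np.float64(240.41596638655463), np.float64(185.2731092436975), np.int32(18), np.int32(21), np.int32(238)) [ 0.5397 -0.1245  0.09  ] (array([ 0.5408, -0.1257,  0.0854]), np.float64(0.0015967439133950745))
(np.float64(377.6516587677725), np.float64(205.7440758293839), np.int32(24), np.int32(23), np.int32(422)) (np.float64(231.34865900383141), np.float64(173.60919540229884), np.int32(21), np.int32(22), np.int32(261)) [ 0.5336 -0.1849  0.09  ] (array([ 0.5342, -0.1861,  0.0847]), np.float64(0.0003890461776125055))
(np.float64(338.5866141732283), np.float64(283.73622047244095), np.int32(18), np.int32(18), np.int32(254))
```

All three lower jars are within 2 mm of their places. I grasp blue.

```bash
python3 -m jog '{"dp":[[1,2,30],[1,3,70],[1,3,110],[1,3,145],[1,3,170],[1,3,187],[1,3,195],[1,3,195],[1,3,195],[1,3,195],[1,3,195],[1,3,195]],"delta_rot":[[0,0,0],[0,0,0],[0,0,0],[0,0,0],[0,0,0],[0,0,0],[0,0,0],[0,0,0],[0,0,0],[0,0,0],[0,0,0],[0,0,0]],"gripper":[0.7,0.7,0.7,0.7,0.7,0.7,0.7,0.7,-1,-1,-1,-1]}' 20
python3 -m jog '{"dp":[[0,0,0],[0,0,0],[0,0,-40],[0,0,-80],[0,0,-120],[0,0,-160],[0,0,-200],[0,0,-215],[0,0,-215],[0,0,-215]],"delta_rot":[[0,0,0],[0,0,0],[0,0,0],[0,0,0],[0,0,0],[0,0,0],[0,0,0],[0,0,0],[0,0,0],[0,0,0]],"gripper":[-1,-1,-1,-1,-1,-1,-1,-1,-1,-1]}' 20
python3 -c "
from h import *
dp([.5435,-.0945,.235])"
```

```text
time: 50.05
position: [0.5244, 0.3294, 0.022]
tool_rot: [0.745, 0.668, 0.0, -0.001]
ft_force: [0.2, -1.1, 4.8]
grip_width: 0.0555
grip_force: 20.0
time: 51.05
position: [0.5236, 0.3287, 0.235]
tool_rot: [0.745, 0.668, -0.001, -0.001]
ft_force: [-0.8, 0.1, -2.6]
grip_width: 0.0557
grip_force: 20.0
dp mm [-4.185e+02  6.580e+01 -1.000e-01] tooly deg -6.23 pos [0.5236 0.3287 0.235 ] z [-0.003  0.    -1.   ]
```

```bash
python3 -m jog '{"dp":[[-20,3,0],[-60,9,0],[-100,16,0],[-140,22,0],[-180,28,0],[-220,35,0],[-260,41,0],[-300,47,0],[-340,54,0],[-375,59,0],[-402,64,0],[-418,66,0]],"delta_rot":[[0,0,0],[0,0,0],[0,0,0],[0,0,0],[0,0,0],[0,0,0],[0,0,0],[0,0,0],[0,0,0],[0,0,0],[0,0,0],[0,0,0]],"gripper":[-1,-1,-1,-1,-1,-1,-1,-1,-1,-1,-1,-1]}'
python3 -m jog '{"dp":[[0,0,0],[0,0,0],[0,0,30],[0,0,60],[0,0,85],[0,0,95],[0,0,95],[0,0,95]],"delta_rot":[[0,0,0],[0,0,0],[0,0,0],[0,0,0],[0,0,0],[0,0,0],[0,0,0],[0,0,0]],"gripper":[-1,-1,-1,-1,-1,-1,-1,-1]}'
python3 - <<'E'
from h import *
dp([.5433,-.0945,.112]); s=robot.camera('scene')
for b in((250,197),(241,185),(231.5,173)): print(blob(s,b,'y',11))
E
```

```text
time: 52.25
position: [0.5435, -0.0956, 0.2332]
tool_rot: [0.745, 0.667, -0.001, -0.002]
ft_force: [0.4, 0.5, -2.1]
grip_width: 0.0553
grip_force: 20.0
time: 53.05
position: [0.5451, -0.093, 0.1413]
tool_rot: [0.744, 0.668, 0.0, -0.0]
ft_force: [-0.1, -0.3, -1.1]
grip_width: 0.0556
grip_force: 20.0
dp mm [-1.7 -1.6 29.3] tooly deg -6.18 pos [ 0.5451 -0.093   0.1413] z [-0.  0. -1.]
(np.float64(250.33173076923077), np.float64(198.2596153846154), np.int32(17), np.int32(16), np.int32(208))
(np.float64(245.72222222222223), np.float64(193.44444444444446), np.int32(9), np.int32(5), np.int32(18))
None
```

```bash
python3 -m jog '{"dp":[[-1,-1,8],[-1.5,-1.5,15],[-1.5,-1.5,20],[-1.5,-1.5,24],[-1.5,-1.5,25],[-1.5,-1.5,25]],"delta_rot":[[0,0,0],[0,0,0],[0,0,0],[0,0,0],[0,0,0],[0,0,0]],"gripper":[-1,-1,-1,-1,-1,-1]}'
python3 -m jog '{"dp":[[0,0,1],[0,0,2],[0,0,2.5],[0,0,2.5]],"delta_rot":[[0,0,0],[0,0,0],[0,0,0],[0,0,0]],"gripper":[-1,-1,-1,-1]}'
```

```text
time: 53.7
position: [0.5426, -0.095, 0.1152]
tool_rot: [0.745, 0.668, -0.0, -0.001]
ft_force: [1.2, -1.1, -1.7]
grip_width: 0.0555
grip_force: 20.0
time: 54.1
position: [0.5427, -0.0949, 0.113]
tool_rot: [0.745, 0.668, -0.0, -0.001]
ft_force: [-1.2, -1.1, -0.8]
grip_width: 0.0556
grip_force: 20.0
```

```bash
python3 -m jog '{"dp":[[0,0,0.8],[0,0,1.3],[0,0,1.3]],"delta_rot":[[0,0,0],[0,0,0],[0,0,0]],"gripper":[-1,-1,-1]}'
```

```text
time: 54.4
position: [0.5428, -0.095, 0.112]
tool_rot: [0.745, 0.668, -0.0, -0.001]
ft_force: [-0.7, 0.7, 1.2]
grip_width: 0.0554
grip_force: 20.0
```

```bash
python3 -m jog '{"dp":[[0,0,0],[0,0,0],[0,0,0],[0,0,0],[0,0,-15],[0,0,-40],[0,0,-80],[0,0,-120],[0,0,-150],[0,0,-150]],"delta_rot":[[0,0,0],[0,0,0],[0,0,0],[0,0,0],[0,0,0],[0,0,0],[0,0,0],[0,0,0],[0,0,0],[0,0,0]],"gripper":[0.5,0.6,0.6,0.6,0.6,0.6,0.6,0.6,0.6,0.6]}'
python3 -m jog '{"dp":[[0,-15,-10],[0,-50,-30],[0,-90,-50],[0,-130,-60],[0,-130,-60],[0,-130,-60],[0,-130,-60],[0,-130,-60],[0,-130,-60],[0,-130,-60],[0,-130,-60],[0,-130,-60]],"delta_rot":[[0,0,0],[0,0,0.14],[0,0,0.28],[0,0,0.42],[0,0,0.56],[0,0,0.7],[0,0,0.84],[0,0,0.98],[0,0,1.12],[0,0,1.26],[0,0,1.41],[0,0,1.571]],"gripper":[0.6,0.6,0.6,0,-1,-1,-1,-1,-1,-1,-1,-1]}'
python3 - <<'E'
from h import *
np.set_printoptions(precision=4,suppress=True)
dp([.7,-.14,.3])
def ww(p): d=np.array(p)-C; return d@WX,d@WY,d[2]
E1=tri(('top',344,123.2),('scene',203.5,197)); E2=tri(('top',396,130),('scene',182.5,165))
for e in(E1,E2): print(e,ww(e[0]))
for th in(1.70,1.76,1.82):
    a=th+.223; print(th,[np.round(proj('top',w(.085-.203*np.cos(a),y,.048+.203*np.sin(a))),1).tolist()+np.round(proj('scene',w(.085-.203*np.cos(a),y,.048+.203*np.sin(a))),1).tolist() for y in(.05,-.05)])
E
```

```text
time: 55.4
position: [0.5458, -0.096, 0.2666]
tool_rot: [0.745, 0.668, 0.002, 0.004]
ft_force: [0.2, -0.2, 0.2]
grip_width: 0.0696
grip_force: 0.0
time: 56.6
position: [0.4131, -0.0806, 0.3208]
tool_rot: [0.999, -0.052, -0.002, -0.001]
ft_force: [0.2, 0.2, -0.1]
grip_width: 0.0058
grip_force: 0.0
dp mm [291.6  29.2  19.7] tooly deg -95.98 pos [ 0.4131 -0.0806  0.3208] z [-0.004  0.002 -1.   ]
(array([ 0.7032, -0.0837,  0.2098]), np.float64(0.013213359907705427)) (np.float64(0.1577500270423628), np.float64(0.058335174518668875), np.float64(0.2098106825902678))
(array([ 0.6868, -0.1986,  0.2347]), np.float64(0.0007516178530500348)) (np.float64(0.15398677046425635), np.float64(-0.05769805251261406), np.float64(0.23474411180290333))
1.7 [[347.3, 123.7, 199.1, 188.2], [393.0, 128.6, 183.2, 166.0]]
1.76 [[347.5, 119.2, 195.9, 190.9], [393.0, 124.1, 180.1, 168.6]]
1.82 [[347.7, 115.0, 192.8, 193.7], [393.0, 119.8, 177.1, 171.4]]
```

```bash
python3 - <<'E'
from h import *
np.set_printoptions(precision=4,suppress=True)
t,s=robot.camera('top'),robot.camera('scene')
for c,im in(('top',t),('scene',s)):
    g=cv2.GaussianBlur(im.max(2),(3,3),0).astype(float); best=[]
    for th in np.arange(1.6,1.95,.01):
        a=th+.223; pts=np.array([proj(c,w(.085-.203*np.cos(a),y,.048+.203*np.sin(a))) for y in np.linspace(-.045,.045,31)],np.float32)
        v=cv2.remap(g.astype(np.float32),pts[:,0].reshape(-1,1),pts[:,1].reshape(-1,1),cv2.INTER_LINEAR); best.append((round(float(v.mean()),1),round(th,2)))
    print(c,sorted(best)[:4])
x=blob(t,(343,195),'b',25);y=blob(s,(245,182),'b',20); print(x,y)
if x and y: print(tri(('top',*x[:2]),('scene',*y[:2])),atz('top',*x[:2],.14),atz('scene',*y[:2],.136))
a=cv2.resize(s[110:260,145:300],(413,400),interpolation=cv2.INTER_CUBIC);b=cv2.resize(t[90:270,290:470],(387,400)[::1],interpolation=cv2.INTER_CUBIC)
cv2.imwrite('pics/c10.png',cv2.cvtColor(np.hstack([a,b]),cv2.COLOR_RGB2BGR))
E
```

```text
top [(63.8, np.float64(1.7)), (65.2, np.float64(1.71)), (71.2, np.float64(1.69)), (73.4, np.float64(1.72))]
scene [(38.2, np.float64(1.71)), (45.8, np.float64(1.7)), (50.6, np.float64(1.72)), (69.6, np.float64(1.69))]
(np.float64(343.5808080808081), np.float64(200.0050505050505), np.int32(22), np.int32(23), np.int32(396)) (np.float64(244.19897959183675), np.float64(182.3622448979592), np.int32(17), np.int32(15), np.int32(196))
(array([ 0.5434, -0.0964,  0.1317]), np.float64(0.0007514200759689872)) [ 0.5423 -0.0951  0.14  ] [ 0.5455 -0.0938  0.136 ]
```

View pics/c10.png

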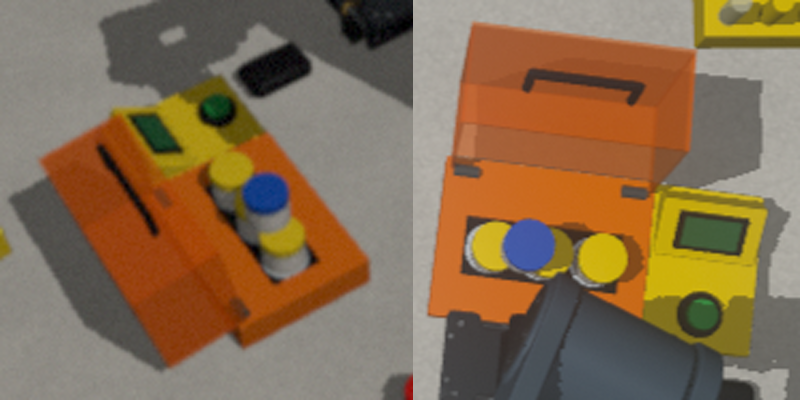

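The blue jar straddles its gap at (0.543,-0.095), with its cap at scene crop (265,192), and the hood angle is about 1.71 rad. I move behind the handle with the fingers shut.

```bash
python3 - <<'E'
from h import *
dp(w(.186,0,.325)); dp(w(.186,0,.224))
E
```

```text
dp mm [316.5  33.3  -5.2] tooly deg -95.61 pos [ 0.4132 -0.0807  0.3209] z [-0.003  0.002 -1.   ]
dp mm [316.8  33.4  95.8] tooly deg -95.61 pos [ 0.4132 -0.0807  0.3209] z [-0.003  0.002 -1.   ]
```

```bash
python3 -m jog '{"dp":[[20,3,-3],[60,7,-5],[105,11,-5],[150,16,-5],[195,20,-5],[240,25,-5],[280,29,-5],[305,32,-5],[317,33,-5],[317,33,-5],[317,33,-5]],"delta_rot":[[0,0,0],[0,0,0],[0,0,0],[0,0,0],[0,0,0],[0,0,0],[0,0,0],[0,0,0],[0,0,0],[0,0,0],[0,0,0]],"gripper":[-1,-1,-1,-1,-1,-1,-1,-1,-1,-1,-1]}'
python3 - <<'E'
from h import *
dp(w(.186,0,.224))
for a in np.arange(1.933,.85,-.1): print(round(a-.223,2),np.round([85-203*np.cos(a)+14.5,48+203*np.sin(a)-12],0))
E
```

```text
time: 57.8
position: [0.7253, -0.1446, 0.325]
tool_rot: [0.999, -0.048, -0.002, -0.001]
ft_force: [-0.7, 0.2, 0.2]
grip_width: 0.0002
grip_force: 0.0
dp mm [  0.    0.3 101. ] tooly deg -95.52 pos [ 0.7253 -0.1446  0.325 ] z [-0.004  0.002 -1.   ]
1.71 [171. 226.]
1.61 [152. 232.]
1.51 [132. 236.]
1.41 [112. 239.]
1.31 [ 92. 239.]
1.21 [ 72. 237.]
1.11 [ 52. 233.]
1.01 [ 32. 228.]
0.91 [ 13. 220.]
0.81 [ -4. 210.]
0.71 [-21. 199.]
```

```bash
python3 -m jog '{"dp":[[0,0,20],[0,0,45],[0,0,65],[0,0,80],[0,0,90],[0,0,97],[0,0,99],[0,0,99]],"delta_rot":[[0,0,0],[0,0,0],[0,0,0],[0,0,0],[0,0,0],[0,0,0],[0,0,0],[0,0,0]],"gripper":[-1,-1,-1,-1,-1,-1,-1,-1]}'
python3 -m jog '{"dp":[[-5,0,-1],[-10,0,-1],[-15,0,-2],[-20,0,-3],[-25,0,-4],[-25,0,-4]],"delta_rot":[[0,0,0],[0,0,0],[0,0,0],[0,0,0],[0,0,0],[0,0,0]],"gripper":[-1,-1,-1,-1,-1,-1]}'
python3 -c "
from h import *
dp(w(.132,0,.236))"
```

```text
time: 58.6
position: [0.7261, -0.1449, 0.2278]
tool_rot: [0.999, -0.049, -0.0, -0.0]
ft_force: [0.2, -0.2, 0.2]
grip_width: 0.0005
grip_force: 0.0
time: 59.2
position: [0.7019, -0.1423, 0.233]
tool_rot: [0.999, -0.049, 0.001, -0.0]
ft_force: [4.1, 1.3, 2.2]
grip_width: 0.0007
grip_force: 1.8
dp mm [-30.9  -0.4  -3.1] tooly deg -95.63 pos [ 0.7019 -0.1423  0.233 ] z [ 0.003  0.    -1.   ]
```

```bash
python3 -m jog '{"dp":[[-9,0,0],[-19,0,-2],[-29,0,-4],[-39,0,-5],[-49,0,-6],[-59,0,-6],[-69,0,-6],[-79,0,-5],[-89,0,-4],[-99,0,-2],[-109,0,0],[-109,0,0]],"delta_rot":[[0,0,0],[0,0,0],[0,0,0],[0,0,0],[0,0,0],[0,0,0],[0,0,0],[0,0,0],[0,0,0],[0,0,0],[0,0,0],[0,0,0]],"gripper":[-1,-1,-1,-1,-1,-1,-1,-1,-1,-1,-1,-1]}'
python3 - <<'E'
from h import *
dp(w(.032,0,.228)); dp(w(-.021,0,.199))
E
```

```text
time: 60.4
position: [0.5895, -0.1311, 0.2305]
tool_rot: [0.999, -0.049, -0.003, -0.001]
ft_force: [-0.0, 0.1, 0.0]
grip_width: 0.0004
grip_force: 0.0
dp mm [-17.9  -1.3   2.7] tooly deg -95.62 pos [ 0.5895 -0.1311  0.2305] z [-0.007  0.002 -1.   ]
dp mm [-70.7  -1.9  32. ] tooly deg -95.62 pos [ 0.5895 -0.1311  0.2305] z [-0.007  0.002 -1.   ]
```

```bash
cat >> h.py <<'E'
def hood(cams=('top','scene')):
    for c in cams:
        g=cv2.GaussianBlur(robot.camera(c).max(2),(3,3),0).astype(np.float32); best=[]
        for th in np.arange(-.02,1.95,.01):
            a=th+.223; pts=np.array([proj(c,w(.085-.203*np.cos(a),y,.048+.203*np.sin(a))) for y in np.r_[np.linspace(-.046,-.03,8),np.linspace(.03,.046,8)]],np.float32)
            v=cv2.remap(g,pts[:,0].reshape(-1,1),pts[:,1].reshape(-1,1),cv2.INTER_LINEAR); best.append((round(float(v.max()),1),round(float(v.mean()),1),round(float(th),2)))
        print(c,sorted(best)[:5])
E
python3 -c "
from h import *
hood()"
```

```text
Traceback (most recent call last):
  File "h.py", line 32, in hood
    a=th+.223; pts=np.array([proj(c,w(.085-.203*np.cos(a),y,.048+.203*np.sin(a))) for y in np.r_[np.linspace(-.046,-.03,8),np.linspace(.03,.046,8)]],np.float32)
                             ~~~~^^^^^^^^^^^^^^^^^^^^^^^^^^^^^^^^^^^^^^^^^^^^^^^^
  File "h.py", line 11, in proj
    m=robot.camera_model(c); q=R.from_quat(m['orientation']).inv().apply(np.array(p)-m['xyz']); return [m['fx']*q[0]/q[2]+m['cx'],m['fy']*q[1]/q[2]+m['cy']]
ValueError: time passes only in moves, steps and waits
```

```bash
python3 - <<'E'
s=open('h.py').read()
s=s.replace("def snap(","import functools\n@functools.cache\ndef cam(c): return robot.camera_model(c)\ndef snap(",1).replace("m=robot.camera_model(c)","m=cam(c)")
open('h.py','w').write(s)
E
python3 -c "
from h import *
hood()"
```

```text
top [(70.2, 64.4, 1.31), (70.4, 66.5, 1.3), (70.6, 63.4, 1.32), (71.4, 68.1, 1.29), (72.5, 68.1, 1.28)]
scene [(41.1, 19.5, 1.1), (47.3, 21.3, 1.11), (49.9, 21.0, 1.09), (67.8, 25.3, 1.12), (74.4, 26.2, 1.08)]
```

```bash
python3 -m jog '{"dp":[[-9,-1,1],[-18,-1,3],[-28,-1,7],[-37,-1,11],[-46,-1,16],[-54,-1,21],[-62,-1,26],[-71,-1,32],[-71,-1,32],[-71,-1,32]],"delta_rot":[[0,0,0],[0,0,0],[0,0,0],[0,0,0],[0,0,0],[0,0,0],[0,0,0],[0,0,0],[0,0,0],[0,0,0]],"gripper":[-1,-1,-1,-1,-1,-1,-1,-1,-1,-1]}'
python3 -c "
from h import *
hood(('scene',)); dp(w(-.021,0,.199))"
```

```text
time: 61.55
position: [0.5204, -0.1234, 0.1991]
tool_rot: [0.999, -0.049, -0.002, -0.001]
ft_force: [0.1, -0.1, -0.2]
grip_width: 0.0005
grip_force: 0.0
scene [(28.0, 23.8, 0.86), (28.0, 24.9, 0.87), (30.0, 23.7, 0.85), (32.5, 23.6, 0.84), (36.6, 27.9, 0.88)]
dp mm [-1.9 -1.2  0.3] tooly deg -95.62 pos [ 0.5209 -0.1236  0.1993] z [-0.004  0.001 -1.   ]
```

```bash
python3 -m jog '{"dp":[[4,-1,0],[6,-1,-15],[6,-1,-35],[3,-1,-46],[-5,-1,-46],[-13,-1,-46],[-17,-1,-46],[-17,-1,-46]],"delta_rot":[[0,0,0],[0,0,0],[0,0,0],[0,0,0],[0,0,0],[0,0,0],[0,0,0],[0,0,0]],"gripper":[-1,-1,-1,-1,-1,-1,-1,-1]}'
python3 - <<'E'
from h import *
hood(); dp(w(-.036,0,.220))
for th in np.arange(.72,-.01,-.06): a=th+.223; print(round(th,2),np.round([85-203*np.cos(a),48+203*np.sin(a)+5],1))
E
```

```text
time: 62.4
position: [0.5037, -0.1206, 0.245]
tool_rot: [0.999, -0.049, -0.002, -0.001]
ft_force: [-0.1, -0.8, -0.9]
grip_width: 0.0004
grip_force: 0.0
top [(66.1, 59.0, 0.73), (66.1, 59.4, 0.72), (66.6, 59.9, 0.71), (66.7, 58.9, 0.74), (66.7, 59.1, 0.75)]
scene [(49.0, 36.2, 0.72), (50.6, 34.6, 0.71), (53.3, 41.7, 0.73), (56.7, 35.9, 0.7), (62.2, 49.7, 0.74)]
dp mm [-0.6 -0.3 25.3] tooly deg -95.64 pos [ 0.5049 -0.121   0.2453] z [-0.002  0.001 -1.   ]
0.72 [-34.2 217.3]
0.66 [-43.9 209.8]
0.6 [-53.  201.8]
0.54 [-61.7 193.3]
0.48 [-69.9 184.2]
0.42 [-77.5 174.7]
0.36 [-84.5 164.8]
0.3 [-90.9 154.4]
0.24 [-96.6 143.7]
0.18 [-101.7  132.6]
0.12 [-106.2  121.3]
0.06 [-109.9  109.7]
-0.0 [-113.    97.9]
```

```bash
python3 -m jog '{"dp":[[0,0,14],[0,0,24],[0,0,29],[-8,0,36],[-17,0,44],[-26,0,52],[-34,0,61],[-42,0,71],[-49,0,81],[-55,0,91],[-61,0,102],[-61,0,102]],"delta_rot":[[0,0,0],[0,0,0],[0,0,0],[0,0,0],[0,0,0],[0,0,0],[0,0,0],[0,0,0],[0,0,0],[0,0,0],[0,0,0],[0,0,0]],"gripper":[-1,-1,-1,-1,-1,-1,-1,-1,-1,-1,-1,-1]}'
python3 - <<'E'
from h import *
hood(); dp(w(-.1017,0,.1326)); dp(w(-.113,0,.098))
E
```

```text
time: 63.7
position: [0.4427, -0.1142, 0.1428]
tool_rot: [0.999, -0.049, -0.002, -0.001]
ft_force: [0.6, -0.9, 0.4]
grip_width: 0.0008
grip_force: 0.0
top [(67.0, 62.2, -0.02), (67.0, 62.2, -0.01), (67.0, 62.5, 0.03), (67.0, 62.6, 0.04), (67.0, 62.7, 0.21)]
scene [(45.7, 32.1, 0.32), (48.1, 31.7, 0.31), (53.2, 33.5, 0.33), (53.9, 32.3, 0.3), (57.2, 33.7, 0.29)]
dp mm [-6.1 -1.3 11.3] tooly deg -95.63 pos [ 0.4449 -0.1153  0.1439] z [-0.001  0.    -1.   ]
dp mm [-17.4  -1.4  46. ] tooly deg -95.63 pos [ 0.4449 -0.1153  0.1439] z [-0.001  0.    -1.   ]
```

```bash
python3 -m jog '{"dp":[[-3,-1,6],[-6,-1,11],[-8,-1,17],[-10,-1,23],[-12,-1,28],[-14,-1,33],[-16,-1,39],[-17,-1,43],[-17,-1,44],[-17,-1,44]],"delta_rot":[[0,0,0],[0,0,0],[0,0,0],[0,0,0],[0,0,0],[0,0,0],[0,0,0],[0,0,0],[0,0,0],[0,0,0]],"gripper":[-1,-1,-1,-1,-1,-1,-1,-1,-1,-1]}'
python3 -m jog '{"dp":[[0,0,1],[0,0,2],[0,0,2]],"delta_rot":[[0,0,0],[0,0,0],[0,0,0]],"gripper":[-1,-1,-1]}'
```

```text
time: 64.8
position: [0.4269, -0.112, 0.0995]
tool_rot: [0.999, -0.049, -0.001, -0.001]
ft_force: [0.1, 0.1, -0.5]
grip_width: 0.0004
grip_force: 0.0
time: 65.1
position: [0.4271, -0.1121, 0.0982]
tool_rot: [0.999, -0.049, -0.001, -0.0]
ft_force: [-2.2, 0.1, 4.9]
grip_width: 0.0003
grip_force: 2.1
```

```bash
python3 -m jog '{"dp":[[0,0,1],[0,0,1.5],[0,0,1.5]],"delta_rot":[[0,0,0],[0,0,0],[0,0,0]],"gripper":[-1,-1,-1]}'
python3 -m jog '{"dp":[[0,0,1],[0,0,1],[0,0,1]],"delta_rot":[[0,0,0],[0,0,0],[0,0,0]],"gripper":[-1,-1,-1]}'
```

```text
time: 65.4
position: [0.4271, -0.1121, 0.0978]
tool_rot: [0.999, -0.049, -0.001, -0.0]
ft_force: [-3.0, 0.6, 16.0]
grip_width: 0.0003
grip_force: 8.1
time: 65.7
position: [0.4271, -0.1122, 0.0976]
tool_rot: [0.999, -0.049, -0.0, -0.0]
ft_force: [-4.3, 2.0, 25.7]
grip_width: 0.0002
grip_force: 12.3
```

The hood is at its stop: tip at 97.7 mm against 98 expected. I rise, turn the tool back so the body clears the hood, and check.

```bash
python3 -m jog '{"dp":[[0,0,-10],[0,0,-40],[0,0,-80],[0,0,-120],[0,0,-140]],"delta_rot":[[0,0,0],[0,0,0],[0,0,0],[0,0,0],[0,0,0]],"gripper":[-1,-1,-1,-1,-1]}'
python3 -m jog '{"dp":[[0,0,0],[0,10,0],[0,40,0],[0,80,0],[0,120,0],[0,160,0],[0,190,0],[0,190,0],[0,190,0],[0,190,0],[0,190,0],[0,190,0]],"delta_rot":[[0,0,-0.14],[0,0,-0.28],[0,0,-0.42],[0,0,-0.56],[0,0,-0.7],[0,0,-0.84],[0,0,-0.98],[0,0,-1.12],[0,0,-1.26],[0,0,-1.40],[0,0,-1.54],[0,0,-1.571]],"gripper":[-1,-1,-1,-1,-1,-1,-1,-1,-1,-1,-1,-1]}'
python3 - <<'E'
from h import *
np.set_printoptions(precision=4,suppress=True)
hood(); dp([.474,-.306,.075]); s,t=robot.camera('scene'),robot.camera('top')
x,y=blob(t,(424,231),'g'),blob(s,(226,151),'g'); print(x,y,tri(('top',*x[:2]),('scene',*y[:2])) if x and y else 0)
a=cv2.resize(s[110:260,145:300],(413,400),interpolation=cv2.INTER_CUBIC);b=cv2.resize(t[90:270,290:470],(387,400),interpolation=cv2.INTER_CUBIC)
cv2.imwrite('pics/c11.png',cv2.cvtColor(np.hstack([a,b]),cv2.COLOR_RGB2BGR))
E
```

```text
time: 66.2
position: [0.4291, -0.1131, 0.2387]
tool_rot: [0.999, -0.049, 0.002, 0.001]
ft_force: [0.4, -0.7, 0.0]
grip_width: 0.0003
grip_force: 0.0
time: 67.4
position: [0.4089, -0.3014, 0.2352]
tool_rot: [0.74, 0.673, -0.0, -0.001]
ft_force: [0.3, -0.5, 0.2]
grip_width: 0.0006
grip_force: 0.0
top [(68.2, 66.1, 0.02), (68.7, 66.8, 0.03), (70.0, 66.5, 0.01), (72.6, 68.5, 0.04), (73.5, 67.7, 0.0)]
scene [(53.3, 49.7, -0.02), (54.8, 51.0, -0.01), (57.2, 52.6, 0.0), (60.9, 54.6, 0.01), (63.5, 56.9, 0.02)]
dp mm [  1.7  65.4 160.1] tooly deg -5.63 pos [ 0.4089 -0.3014  0.2352] z [-0.001  0.001 -1.   ]
(np.float64(424.7142857142857), np.float64(230.98701298701297), np.int32(14), np.int32(15), np.int32(154)) None 0
```

View pics/c11.png

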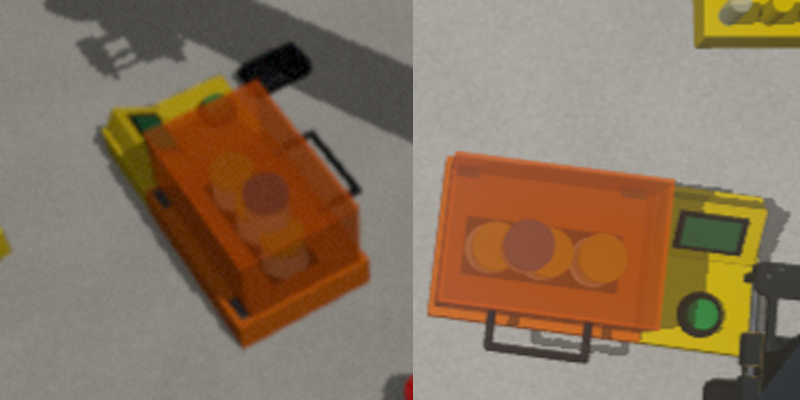

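The hood is closed flush and the pyramid is intact under it, with the blue cap at scene crop (265,195). Now the button at top (425,231).

```bash
python3 -m jog '{"dp":[[0,20,0],[0,45,10],[0,65,40],[0,65,80],[0,65,115],[0,65,140],[0,65,155],[0,65,160],[0,65,160],[0,65,160]],"delta_rot":[[0,0,0],[0,0,0],[0,0,0],[0,0,0],[0,0,0],[0,0,0],[0,0,0],[0,0,0],[0,0,0],[0,0,0]],"gripper":[-1,-1,-1,-1,-1,-1,-1,-1,-1,-1]}'
python3 -m jog '{"dp":[[0,0,3],[0,0,6],[0,0,9],[0,0,12],[0,0,12]],"delta_rot":[[0,0,0],[0,0,0],[0,0,0],[0,0,0],[0,0,0]],"gripper":[-1,-1,-1,-1,-1]}'
python3 -m jog '{"dp":[[0,0,1],[0,0,2],[0,0,3],[0,0,3]],"delta_rot":[[0,0,0],[0,0,0],[0,0,0],[0,0,0]],"gripper":[-1,-1,-1,-1]}'
```

```text
time: 68.6
position: [0.474, -0.3082, 0.076]
tool_rot: [0.741, 0.672, -0.0, 0.0]
ft_force: [-0.6, 0.6, -0.3]
grip_width: 0.0005
grip_force: 0.0
time: 69.1
position: [0.4739, -0.3082, 0.0634]
tool_rot: [0.741, 0.672, -0.0, -0.0]
ft_force: [1.0, 0.2, 3.7]
grip_width: 0.0
grip_force: 2.1
time: 69.5
position: [0.474, -0.3082, 0.0622]
tool_rot: [0.741, 0.672, -0.0, 0.0]
ft_force: [-1.0, 1.3, 16.0]
grip_width: 0.0
grip_force: 7.9
```

```bash
python3 -m jog '{"dp":[[0,0,0.6],[0,0,1],[0,0,1],[0,0,1]],"delta_rot":[[0,0,0],[0,0,0],[0,0,0],[0,0,0]],"gripper":[-1,-1,-1,-1]}'
python3 -m jog '{"dp":[[0,0,-1],[0,0,-3],[0,0,-5],[0,0,-6],[0,0,-7],[0,0,-7]],"delta_rot":[[0,0,0],[0,0,0],[0,0,0],[0,0,0],[0,0,0],[0,0,0]],"gripper":[-1,-1,-1,-1,-1,-1]}'
python3 -m jog '{"dp":[[0,0,-1],[0,0,-2],[0,0,-2]],"delta_rot":[[0,0,0],[0,0,0],[0,0,0]],"gripper":[-1,-1,-1]}'
```

```text
time: 69.9
position: [0.474, -0.3082, 0.0621]
tool_rot: [0.741, 0.672, -0.0, 0.0]
ft_force: [-3.2, 2.7, 21.3]
grip_width: 0.0006
grip_force: 10.7
time: 70.5
position: [0.4739, -0.3081, 0.0662]
tool_rot: [0.741, 0.672, -0.0, -0.0]
ft_force: [2.6, -0.1, 2.3]
grip_width: 0.0003
grip_force: 1.5
time: 70.8
position: [0.4733, -0.3076, 0.068]
tool_rot: [0.741, 0.672, -0.0, -0.001]
ft_force: [1.2, 0.1, 2.4]
grip_width: 0.0005
grip_force: 1.0
```

The button bottomed rigidly at 62.1 mm and the spring followed it back up to 68 mm, the full travel. I retreat, check, and hand in.

```bash
python3 -m jog '{"dp":[[0,0,-5],[0,0,-20],[0,-20,-60],[0,-60,-100],[0,-80,-130],[0,-80,-130],[0,-80,-130],[0,-80,-130],[0,-80,-130]],"delta_rot":[[0,0,0],[0,0,0],[0,0,0],[0,0,0],[0,0,0],[0,0,0],[0,0,0],[0,0,0],[0,0,0]],"gripper":[-1,-1,-1,-1,-1,-1,-1,-1,-1]}'
python3 - <<'E'
from h import *
hood(); print(robot.hand_in())
E
```

```text
time: 71.7
position: [0.3941, -0.2994, 0.1968]
tool_rot: [0.741, 0.672, -0.0, -0.002]
ft_force: [0.7, -0.1, -0.4]
grip_width: 0.0005
grip_force: 0.0
top [(68.8, 67.6, 0.03), (69.6, 66.9, 0.02), (71.2, 67.3, 0.01), (73.2, 69.4, 0.04), (73.7, 68.5, 0.0)]
scene [(55.0, 50.6, -0.02), (55.2, 51.8, -0.01), (57.3, 53.4, 0.0), (59.8, 55.4, 0.01), (63.0, 57.6, 0.02)]
the job is handed in; nothing more can be done
None
```

The job is handed in (no verdict was returned): three yellow-capped jars on the discs, the one blue-capped jar on the gap between the middle and far jars, the hood closed gently, then the start button pressed fully and released, at about 72 s.

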